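# Clip the T-handle wrenches into the tool carrier

### The job

Get the tool carrier ready to go out: lift each T-handle socket wrench hanging on the stand (three or four of them) up and off its hooks, and press its shank sideways into the spring clip tagged with its own colour on the carrier's rail, handle up, until it snaps fully home. At the end every wrench must sit upright and still in its clip and the carrier stand flat on the bench; leave the tumbler, the screw jar and the tape measure standing where they are.

Things in the scene. Friction and masses are not known exactly. Their poses are not given: they have to be found in the camera images.
- wrench_red: T-handle socket wrench, 0.14 kg, 172 mm tall. Red cross handle, black band round its middle: a box 18 (own x) by 64 (own y) by 24 mm (z), middle 160 mm above the origin. Steel shank 12 mm across, plain from 25 to 140 mm up; socket foot 17-20 mm across. Origin: centre of the foot's underside; z up the shank. Starts upright, handle across a pair of hooks, yaw as the stand within 0.06 rad
- wrench_yellow: T-handle socket wrench, 0.14 kg, 172 mm tall. Yellow cross handle, black band round its middle: a box 18 (own x) by 64 (own y) by 24 mm (z), middle 160 mm above the origin. Steel shank 12 mm across, plain from 25 to 140 mm up; socket foot 17-20 mm across. Origin: centre of the foot's underside; z up the shank. Starts upright, handle across a pair of hooks, yaw as the stand within 0.06 rad
- wrench_blue: T-handle socket wrench, 0.14 kg, 172 mm tall. Blue cross handle, black band round its middle: a box 18 (own x) by 64 (own y) by 24 mm (z), middle 160 mm above the origin. Steel shank 12 mm across, plain from 25 to 140 mm up; socket foot 17-20 mm across. Origin: centre of the foot's underside; z up the shank. Starts upright, handle across a pair of hooks, yaw as the stand within 0.06 rad
- wrench_green: T-handle socket wrench, 0.14 kg, 172 mm tall. Green cross handle, black band round its middle: a box 18 (own x) by 64 (own y) by 24 mm (z), middle 160 mm above the origin. Steel shank 12 mm across, plain from 25 to 140 mm up; socket foot 17-20 mm across. Origin: centre of the foot's underside; z up the shank. Starts upright, handle across a pair of hooks, yaw as the stand within 0.06 rad
- clip_red (a point): spring clip tagged red: the point on the shank's axis when the wrench is fully home, at half the clip's height. Axes are the carrier's: +x is the way to press in, y along the rail, z up. Two sprung steel jaws 16 mm tall hold the shank against the rail's face, 6 mm beyond this point; flared lips begin 14 mm before it, about 24 mm apart
- clip_yellow (a point): spring clip tagged yellow: the point on the shank's axis when the wrench is fully home, at half the clip's height. Axes are the carrier's: +x is the way to press in, y along the rail, z up. The jaws start to spread when the shank's axis is 11 mm before this point, pinch hardest 5 mm before it (about 5 to 9 N of push), then pull the shank home
- clip_blue (a point): spring clip tagged blue: the point on the shank's axis when the wrench is fully home, at half the clip's height. Axes are the carrier's: +x is the way to press in, y along the rail, z up. Home, the jaws squeeze the shank and hold it; it may creep down until the foot stands on the tray. The colour tags are on the rail's top, front and back
- clip_green (a point): spring clip tagged green: the point on the shank's axis when the wrench is fully home, at half the clip's height. Axes are the carrier's: +x is the way to press in, y along the rail, z up. The rail is 30 mm tall (top 15 mm above this point), 12 mm thick; nothing stands above it, so fingers holding a handle pass over it
- carrier: portable tool carrier, loose, 4 kg. Origin: middle of the row of clips, 135 mm above its underside; clips open to own -x; home points at x = 0, y = +117 (red), +39 (yellow), -39 (blue), -117 (green), z = 0. Plywood tray 160 by 326 mm, floor 12 mm thick, front lip 34 mm high 70-76 mm to -x of the origin, end boards 150 mm high at y = +-159; clip rail between them, its top 150 mm above the underside
- stand: fixed wooden stand; cross rail (top 175 mm above the bench) with four pairs of steel hooks at y = +-39, +-117 mm. Hooks are 5 mm bars reaching 50 mm out to own -x, tops 195 mm above the bench, tips upturned to 210 mm; 41 mm clear between the two of a pair, so fingers take the handle's middle between them. Handles lie 28 mm out. Origin: on the bench under the rail's front face, at its middle
- tumbler: empty glass tumbler, 72 mm across, 98 mm tall, a bystander; origin: centre of its underside
- screwjar: jar of screws, 68 mm across, 85 mm tall, a bystander; origin: centre of its underside
- tape_measure: yellow tape measure, 66 by 36 by 62 mm, standing on the bench between stand and carrier, a bystander; origin: centre of its underside
- shank_red (a point): point on the shank's axis of the red wrench, 113 mm above its foot: it lies in the clip when the foot is 10 mm above the carrier's tray floor
- shank_yellow (a point): point on the shank's axis of the yellow wrench, 113 mm above its foot: it lies in the clip when the foot is 10 mm above the carrier's tray floor
- shank_blue (a point): point on the shank's axis of the blue wrench, 113 mm above its foot: it lies in the clip when the foot is 10 mm above the carrier's tray floor
- shank_green (a point): point on the shank's axis of the green wrench, 113 mm above its foot: it lies in the clip when the foot is 10 mm above the carrier's tray floor
Things that resemble listed ones, but are neither listed nor needed, are in the scene too. What is shaped like the wrench_green but purple is not meant.

How it is judged (in metres and radians):
At the end, for the whole second after the job is handed in: Each wrench present is in the clip of its colour: shank axis within 3.5 mm (pressing way) and 4 mm (along the rail) of the clip's point, clip 40 to 130 mm above the foot, upright within 0.10 rad of the carrier, still; carrier flat (tilt under 0.05 rad), at rest (x of shank_red in the frame of clip_red between -0.0035 and 0.0035 m and y of shank_red in the frame of clip_red between -0.004 and 0.004 m and z of wrench_red in the frame of clip_red between -0.13 and -0.04 m and angle between the z axis of each of wrench_red, wrench_yellow, wrench_blue, wrench_green and the z axis of carrier, either way round below 0.1 rad and angle between each of wrench_red, wrench_yellow, wrench_blue, wrench_green's own z axis and vertical below 0.15 rad and linear speed of each of wrench_red, wrench_yellow, wrench_blue, wrench_green, carrier below 0.02 m/s and x of shank_yellow in the frame of clip_yellow between -0.0035 and 0.0035 m and y of shank_yellow in the frame of clip_yellow between -0.004 and 0.004 m and z of wrench_yellow in the frame of clip_yellow between -0.13 and -0.04 m and x of shank_blue in the frame of clip_blue between -0.0035 and 0.0035 m and y of shank_blue in the frame of clip_blue between -0.004 and 0.004 m and z of wrench_blue in the frame of clip_blue between -0.13 and -0.04 m and x of shank_green in the frame of clip_green between -0.0035 and 0.0035 m and y of shank_green in the frame of clip_green between -0.004 and 0.004 m and z of wrench_green in the frame of clip_green between -0.13 and -0.04 m and angle between carrier's own z axis and vertical below 0.05 rad); the robot touches nothing.
It fails at once if the tumbler, the screw jar or the tape measure is pushed more than 6 cm from where it stood (distance of any of tumbler, screwjar, tape_measure from where it was at the start of the episode above 0.06 m).
It fails at once if the glass tumbler or the screw jar is tipped over (angle between any of tumbler, screwjar's own z axis and vertical above 0.5 rad).
Of wrench_red, wrench_yellow, wrench_blue, wrench_green only 3 to 4 are there at a start; the rules pass over those that are not, and their reading is None.
At some moment in a run one of carrier may be knocked a few centimetres aside while the robot is not near it.
It also fails if it takes over 210 s, if anything falls off the work surface, if the arm or the gripper's body presses on something with over 40 N, if the wrist force passes 120 N, or if a joint passes its speed limit or range.

### The arm

A 6-joint arm with a two-finger parallel gripper is mounted at the origin on the work surface. World frame = base frame: x ahead of the robot, y to its left, z up, the work surface at z = 0. Lengths are in m, angles in degrees, forces in N, time in s.
With the tool pointing down it reaches from about 0.275 to 0.775 m from the base axis. Payload 14.6 kg.
Tool frame: the origin (TCP) lies midway between the tips of the shut fingers; the grasp point (between the pads) lies 19 mm behind it; y points along the fingers, x is the direction in which the jaws open and shut, and the axes are right-handed (so a half turn about y gives the same grasp; the last joint's range is limited). The gripper opens to 85 mm and grips with 20 to 120 N. Pads are 22 mm wide; open, the fingers measure 114 mm over their backs; the gripper's body (76 mm by 85 mm) begins 54 mm behind the grasp point. The pads swing forward as they close: fully open they stand 13 mm farther back than shut.
Start: joints at [-80.403, 15.075, -2.767, 72.158, 0, 81.102], TCP at [0.167, -0.498, 0.231] pointing down, gripper open.
Joint ranges: [-151.79, 151.79], [-50.71, 97.33], [-67.44, 78.34], [-121.81, 120.89], [-77.56, 73.72], [-180, 180]. Speed limits (degrees/s): [108.29, 108.29, 147.25, 159.86, 180, 180].

### API

Orientations are given as a 3x3 rotation matrix whose columns are the frame's x, y, z axes.
In Python, from plant import monitor, get_image, order gives the robot as it stands.
- The arm moves only by the tool move_arm, never from a script. Its argument "motion" is a list of rows, each an object of numbers: "claw": the gripper command: -1 is fully open, 1 is shut, values between are in proportion; "x", "y", "z": the shift along the tool's x, y, z in units of 50 mm (1.0 is 50 mm); "spin": the turn about the tool's y in degrees. A call has 1 to 20 rows; each row is the pose to reach, as a shift and turn from the pose commanded when the call began, along the tool's axes at that moment; what a row does not reach only later rows make up. A row lasts 1/10 s, in which the tool goes at most 50 mm and 8.59 degrees, less where a joint would pass 70% of its speed; a pose out of reach is approached as far as the arm can. A call with a gripper value outside its range is refused whole. The fingers move at their own pace and stop on an object; "force" is the grip in N (left out, the last holds). Time passes only in rows, so rows that repeat a pose let the fingers close. It gives the time, the measured TCP pose, the force and the opening at its end, in the units of the state.
- monitor.get_state(): the state, without advancing time (a new reading comes with each control period).
- get_image(name): name is "scene" or "top"; returns a dict with "color" (384x512x3 uint8, blue, green, red), "vfov" (degrees; the focal length in pixels is half the picture's height over the tangent of half this angle, whatever the lens; pixels are square), "cx", "cy" (the principal point, pixels), "R" (3x3) and "t" (3): a world point X has camera coordinates R X + t. Camera axes: x right, y down, z forward; pixel columns grow to the right and rows downward; lengths in m; the calibration is good to about 2 mm. A picture is of the moment at which its call begins. There is no depth.
- order.job_done(): hands the job in, once; it reports no verdict.
The state is a dict: "time_s": time; "q": joint angles; "qd": joint speeds; "joint_efforts": joint torques, N m; "tool_pos": TCP position; "tcp_rot": TCP orientation; "wrist_force": force on the tool from outside, world axes, zero at the start; "wrist_torque": the same for the moment, N m; "finger_gap": opening from 0.0 (shut) to 1.0 (fully open).
Only numpy, scipy, OpenCV 4.12 (cv2) and the standard library are available. Lean on these libraries where they do the work, as an engineer would, in place of code of your own. Each camera call takes 0.05 s, during which the arm holds its last target.

## Working session

There is one attempt and no reset: what is moved stays moved. The work goes in short steps, Python scripts to look and compute and a tool call to move; the robot and the scene stay as the last step left them, time stands still between calls to the robot, and variables do not carry over. Pictures are saved under pics/ and viewed, and the job is handed in when it is done.

Besides the shell and the picture viewer there is one more tool, called after "Call:" as a command line: name --argument value ..., lists and objects as JSON in quotes. move_arm: Moves the arm, as the interface text tells. Its arguments: {"type":"object","properties":{"motion":{"type":"array"},"force":{"type":"number"}},"required":["motion"]}

```bash
mkdir -p pics; python3 - <<'E'
from plant import monitor,get_image
import cv2,numpy as np
s=monitor.get_state()
for k,v in s.items(): print(k,np.round(v,4).tolist())
for n in("scene","top"):
    im=get_image(n); cv2.imwrite(f"pics/{n}0.png",im["color"])
    print(n,im["vfov"],im["cx"],im["cy"],np.round(im["R"],4).tolist(),np.round(im["t"],4).tolist(), [k for k in im])
E
```

```text
time_s 0.0
q [-80.4029, 15.099, -2.8035, 72.157, 0.0005, 81.1009]
qd [0.0303, -0.0039, 0.0091, -0.0898, 0.0708, 0.0597]
joint_efforts [-0.001, -63.7611, 38.4568, 0.0136, -0.0, 0.0]
tool_pos [0.1665, -0.4976, 0.2308]
tcp_rot [[0.3172, -0.0002, 0.9483], [-0.9483, 0.001, 0.3172], [-0.001, -1.0, 0.0002]]
wrist_force [0.7291, -0.325, -0.2099]
wrist_torque [-0.039, -0.0014, 0.017]
finger_gap 1.0004
scene 44.97584464649873 256.9919103966069 193.40169561165115 [[-0.6537, 0.7566, -0.0153], [0.5328, 0.4457, -0.7194], [-0.5375, -0.4784, -0.6944]] [0.3445, -0.1878, 1.4238] ['color', 'vfov', 'cx', 'cy', 'R', 't']
top 43.060171840093595 249.5251346184257 191.9265157624795 [[0.0011, -0.9999, 0.011], [-0.9967, -0.002, -0.081], [0.081, -0.0109, -0.9967]] [-0.0049, 0.544, 1.169] ['color', 'vfov', 'cx', 'cy', 'R', 't']
```

View pics/scene0.png

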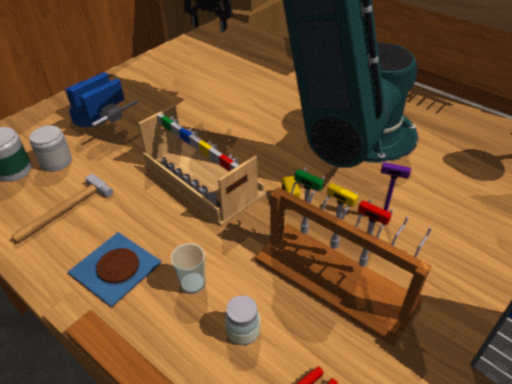

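View pics/top0.png

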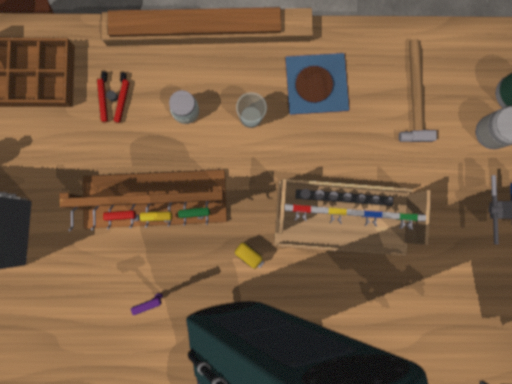

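```bash
python3 - <<'E'
import cv2
t=cv2.imread("pics/top0.png")
cv2.imwrite("pics/t_stand.png",cv2.resize(t[160:260,50:250],None,fx=4,fy=4,interpolation=cv2.INTER_CUBIC))
cv2.imwrite("pics/t_car.png",cv2.resize(t[165:265,260:460],None,fx=4,fy=4,interpolation=cv2.INTER_CUBIC))
s=cv2.imread("pics/scene0.png")
cv2.imwrite("pics/s_car.png",cv2.resize(s[100:240,130:290],None,fx=4,fy=4,interpolation=cv2.INTER_CUBIC))
cv2.imwrite("pics/s_stand.png",cv2.resize(s[150:290,270:440],None,fx=4,fy=4,interpolation=cv2.INTER_CUBIC))
E
```

```text
(no output)
```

View pics/t_stand.png

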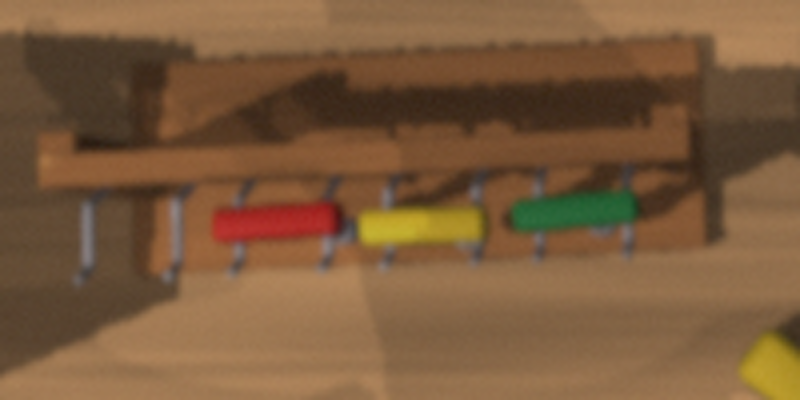

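View pics/t_car.png

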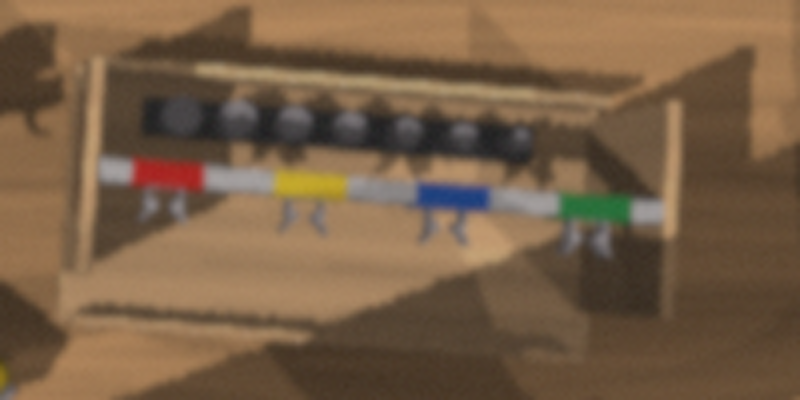

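View pics/s_car.png

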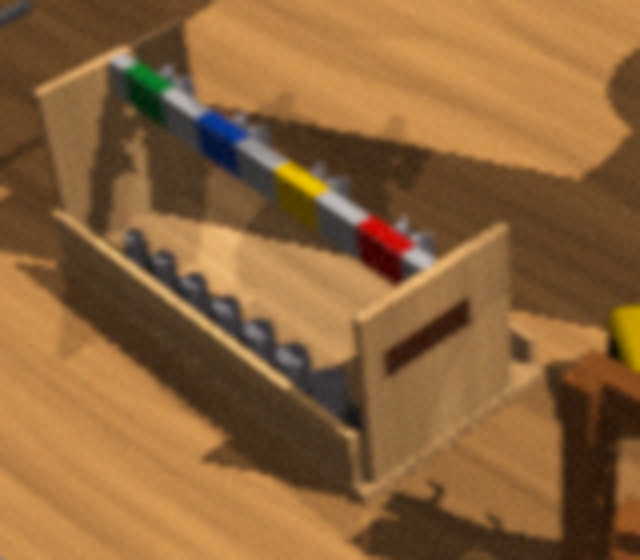

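View pics/s_stand.png

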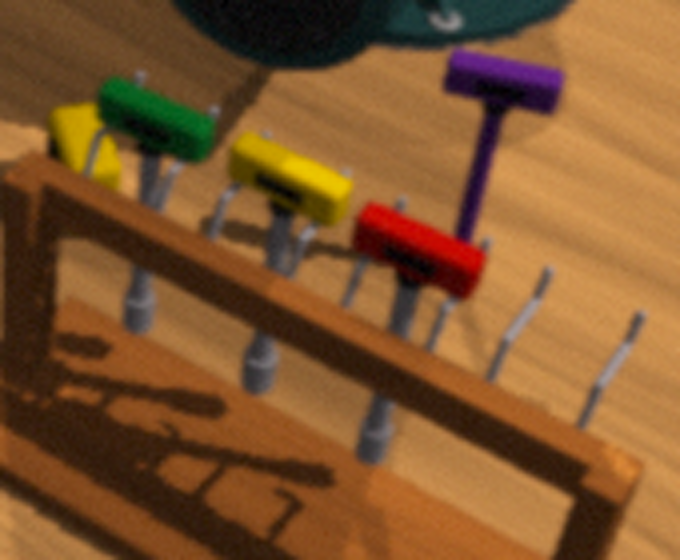

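```bash
cat > h.py <<'E'
from plant import monitor,get_image
import cv2,numpy as np
from scipy.optimize import minimize
U=4
def proj(im,P):
    f=im["color"].shape[0]/2/np.tan(np.radians(im["vfov"]/2))
    c=np.asarray(P)@np.asarray(im["R"]).T+np.asarray(im["t"])
    return np.c_[im["cx"]+f*c[:,0]/c[:,2], im["cy"]+f*c[:,1]/c[:,2]]
HUE={'red':[(0,7),(172,180)],'yellow':[(22,33)],'green':[(55,85)],'blue':[(100,125)]}
def mask(im,col,S=140,V=35):
    b=cv2.resize(im["color"],None,fx=U,fy=U,interpolation=cv2.INTER_CUBIC)
    h=cv2.cvtColor(b,cv2.COLOR_BGR2HSV); m=np.zeros(h.shape[:2],np.uint8)
    for lo,hi in HUE[col]: m|=cv2.inRange(h,(lo,S,V),(hi,255,255))
    return m
def box(x0,x1,y0,y1,z0,z1): return np.array([[x,y,z] for x in(x0,x1) for y in(y0,y1) for z in(z0,z1)])
def place(P,x,y,yaw,z=0):
    c,s=np.cos(yaw),np.sin(yaw); return P@np.array([[c,-s,0],[s,c,0],[0,0,1]]).T+[x,y,z]
def sil(im,P,shape):
    p=(proj(im,P)+.5)*U-.5
    h=cv2.convexHull((p*16).round().astype(np.int32))
    m=np.zeros(shape,np.uint8); cv2.fillConvexPoly(m,h,255,cv2.LINE_8,4); return m
def iou(a,b): return (a&b>0).sum()/max(1,(a|b>0).sum())
def roi(m,x,y,im,z,r):
    p=proj(im,[[x,y,z]])[0]*U; o=np.zeros_like(m); X,Y=p.astype(int); R=int(r*U)
    o[max(0,Y-R):Y+R,max(0,X-R):X+R]=m[max(0,Y-R):Y+R,max(0,X-R):X+R]; return o
def topray(im,u,v,z):
    f=im["color"].shape[0]/2/np.tan(np.radians(im["vfov"]/2)); R=np.asarray(im["R"]);t=np.asarray(im["t"])
    d=R.T@np.array([(u-im["cx"])/f,(v-im["cy"])/f,1]); C=-R.T@t; return C+d*(z-C[2])/d[2]
def fit(cost,x0,steps):
    x0=np.array(x0,float); best=None
    for k in range(3):
        sx=np.vstack([x0]+[x0+np.eye(len(x0))[i]*steps[i]*(1 if k%2==0 else -.6) for i in range(len(x0))])
        r=minimize(cost,x0,method='Nelder-Mead',options=dict(initial_simplex=sx,xatol=1e-4,fatol=1e-4,maxiter=400)); x0=r.x
    return r
HB=box(-.009,.009,-.032,.032,.148,.172)
def fit_wrench(ims,col,uv,z0=.047,yaw0=0.,views=None,freez=False):
    g=topray(ims['top'],*uv,z0+.172); ms={}
    for n,im in ims.items():
        m=mask(im,col); m=cv2.morphologyEx(roi(m,g[0],g[1],im,z0+.16,26),cv2.MORPH_CLOSE,np.ones((5*U,5*U)))
        ms[n]=m
    def run(vs,fz):
        def c(p): return -np.mean([iou(sil(ims[n],place(HB,p[0],p[1],p[2],p[3] if fz else z0),ms[n].shape),ms[n]) for n in vs])
        return fit(c,[g[0],g[1],yaw0]+([z0] if fz else []),[.006,.006,.1]+([.01] if fz else []))
    out={}
    for vs in (['top'],['scene'],['top','scene']):
        r=run(vs,False); out['+'.join(vs)]=(np.round(r.x,4),round(r.fun,3))
    r=run(['top','scene'],True); out['both,z']=(np.round(r.x,4),round(r.fun,3))
    return out
CY={'red':.117,'yellow':.039,'blue':-.039,'green':-.117}
def fit_carrier(ims,uv,yaw0,cols=('red','yellow','blue','green'),vss=(['top'],['scene'],['top','scene'])):
    g=topray(ims['top'],*uv,.15); ms={}
    for n,im in ims.items():
        for c in cols:
            p=place(np.array([[.012,CY[c],0.142]]),g[0],g[1],yaw0)[0]
            ms[n,c]=roi(mask(im,c),p[0],p[1],im,p[2],16)
    def cost(p,vs):
        v=[]
        for n in vs:
            for c in cols:
                B=box(.006,.018,CY[c]-p[3]/2,CY[c]+p[3]/2,.120,.150)
                v.append(iou(sil(ims[n],place(B,*p[:3]),ms[n,c].shape),ms[n,c]))
        return -np.mean(v)
    for vs in vss:
        r=fit(lambda p:cost(p,vs),[g[0],g[1],yaw0,.036],[.008,.008,.08,.006])
        print(vs,np.round(r.x,4),round(r.fun,3))
    return r.x
def overlay(ims,polys,name):
    for n,im in ims.items():
        b=cv2.resize(im["color"],None,fx=U,fy=U,interpolation=cv2.INTER_CUBIC)
        for P in polys:
            p=(proj(im,P)+.5)*U-.5; h=cv2.convexHull(p.round().astype(np.int32)); cv2.polylines(b,[h],True,(255,0,255),1)
        cv2.imwrite(f"pics/{name}_{n}.png",b)
def ims(): return {n:get_image(n) for n in("top","scene")}
E
cat > a.py <<'E'
from h import *
I=ims()
pol=[]
for c,uv in (('red',(118,215.5)),('yellow',(155,216.5)),('green',(193,213))):
    o=fit_wrench(I,c,uv); print(c)
    for k,v in o.items(): print('  ',k,*v)
    x=o['top+scene'][0]; pol.append(place(HB,*x,.047))
x=fit_carrier(I,(355,213),-.1)
for c in CY: pol.append(place(box(.006,.018,CY[c]-x[3]/2,CY[c]+x[3]/2,.120,.150),*x[:3]))
pol.append(place(box(-.076,.084,-.163,.163,0,.012),*x[:3]))
overlay(I,pol,'ov0')
b=cv2.imread('pics/ov0_top.png'); cv2.imwrite('pics/ov0a.png',b[640:1040,240:1040]); cv2.imwrite('pics/ov0b.png',b[660:1060,1040:1800])
b=cv2.imread('pics/ov0_scene.png'); cv2.imwrite('pics/ov0c.png',b[400:960,520:1160]);cv2.imwrite('pics/ov0d.png',b[640:1200,1060:1760])
E
python3 a.py
```

```text
red
   top [0.4802 0.2641 0.0655] -0.841
   scene [0.4799 0.2629 0.0276] -0.813
   top+scene [0.4802 0.2636 0.0643] -0.824
   both,z [0.4803 0.2636 0.064  0.0466] -0.825
yellow
   top [0.4788 0.1906 0.0198] -0.839
   scene [ 0.4779  0.1856 -0.0419] -0.779
   top+scene [0.4786 0.1894 0.0054] -0.797
   both,z [0.4786 0.19   0.006  0.0468] -0.796
green
   top [0.4875 0.1132 0.0018] -0.551
   scene [ 0.485   0.1114 -0.1171] -0.618
   top+scene [ 0.486   0.1091 -0.0655] -0.578
   both,z [ 0.4863  0.1119 -0.0714  0.0473] -0.577
['top'] [ 0.4778 -0.2343 -0.0851  0.0312] -0.691
['scene'] [ 0.4751 -0.2432 -0.0683  0.0244] -0.789
['top', 'scene'] [ 0.4779 -0.2377 -0.0785  0.0267] -0.665
```

View pics/ov0a.png

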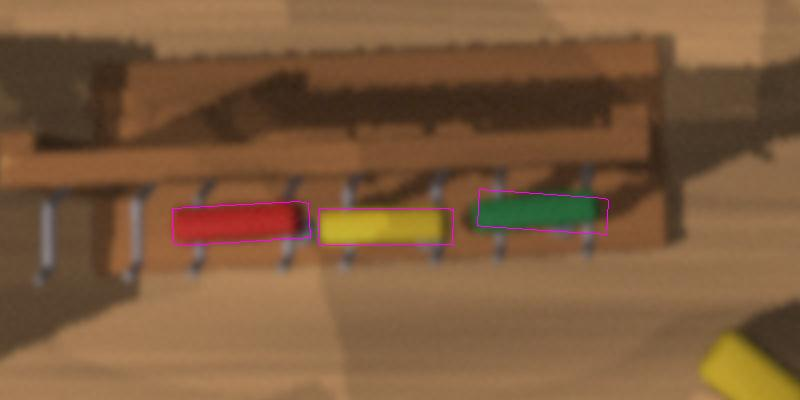

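View pics/ov0b.png

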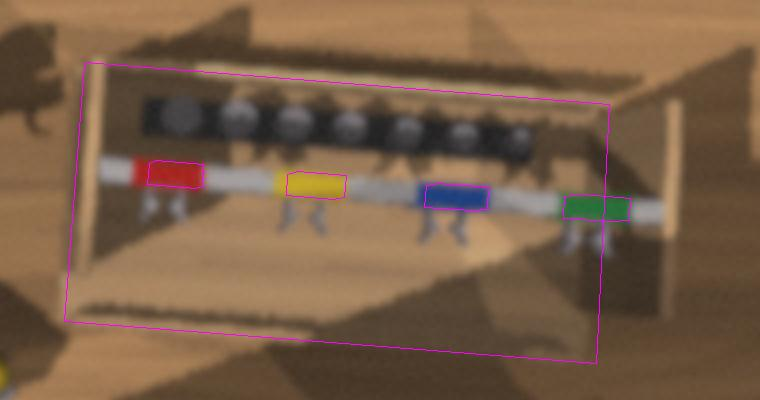

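View pics/ov0c.png

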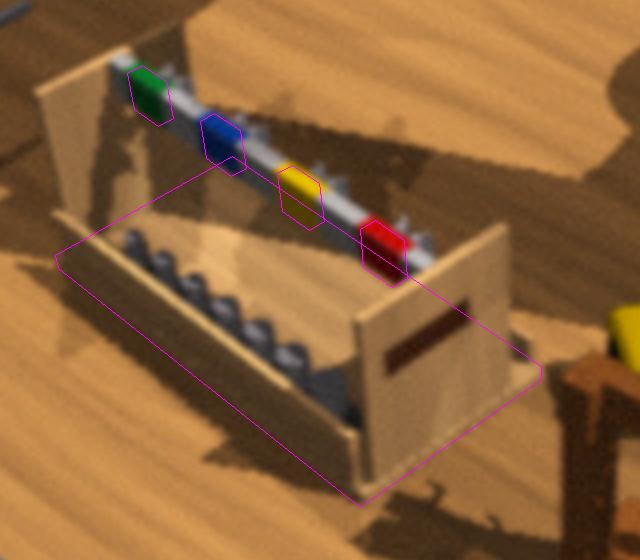

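```bash
python3 - <<'E'
import cv2
for n,pts in (("top",[(193,213),(187,214),(205,212),(118,215),(155,216),(410,217),(302,209),(337,211),(373,214),(320,210),(180,213),(210,200)]),("scene",[(309,180),(300,175),(320,185),(343,196),(374,211),(166,122),(227,162),(205,148),(185,133)])):
    h=cv2.cvtColor(cv2.imread(f"pics/{n}0.png"),cv2.COLOR_BGR2HSV)
    print(n,[(p,h[p[1],p[0]].tolist()) for p in pts])
E
```

```text
top [((193, 213), [68, 153, 102]), ((187, 214), [68, 154, 103]), ((205, 212), [68, 158, 100]), ((118, 215), [1, 195, 173]), ((155, 216), [24, 195, 192]), ((410, 217), [67, 159, 111]), ((302, 209), [1, 199, 168]), ((337, 211), [24, 200, 193]), ((373, 214), [110, 194, 125]), ((320, 210), [5, 9, 164]), ((180, 213), [67, 153, 102]), ((210, 200), [13, 147, 90])]
scene [((309, 180), [67, 255, 51]), ((300, 175), [67, 216, 72]), ((320, 185), [66, 240, 70]), ((343, 196), [23, 255, 82]), ((374, 211), [0, 246, 146]), ((166, 122), [67, 209, 55]), ((227, 162), [1, 217, 127]), ((205, 148), [24, 255, 98]), ((185, 133), [110, 218, 116])]
```

```bash
sed -i 's/S=140,V=35/S=105,V=25/; s/(22,33)/(20,34)/; s/im,p\[2\],16)/im,p[2],rr)/; s/def fit_carrier(ims,uv,yaw0,/def fit_carrier(ims,uv,yaw0,rr=22,/' h.py
sed -i "s/(355,213),-.1/(354,212.5),-.085/" a.py; python3 a.py
python3 - <<'E'
from h import *
I=ims()
for n in I: cv2.imwrite(f"pics/m_{n}.png",cv2.resize(mask(I[n],'green')//4+mask(I[n],'yellow')//2+mask(I[n],'red'),(768,576)))
E
```

```text
red
   top [0.4806 0.264  0.0859] -0.852
   scene [0.4804 0.262  0.1868] -0.696
   top+scene [0.4804 0.2638 0.1077] -0.769
   both,z [0.4806 0.2633 0.0929 0.0478] -0.77
yellow
   top [0.4785 0.191  0.0422] -0.887
   scene [0.4786 0.1865 0.0499] -0.831
   top+scene [0.4786 0.1897 0.0372] -0.839
   both,z [0.4785 0.1896 0.0411 0.0467] -0.839
green
   top [0.4855 0.1122 0.022 ] -0.69
   scene [ 0.4845  0.1094 -0.0873] -0.727
   top+scene [0.486  0.1116 0.0018] -0.708
   both,z [0.4865 0.1106 0.0017 0.0471] -0.709
['top'] [ 0.4784 -0.2344 -0.0761  0.0335] -0.729
['scene'] [ 0.4756 -0.2427 -0.068   0.0282] -0.798
['top', 'scene'] [ 0.4772 -0.2378 -0.0718  0.0305] -0.699
```

View pics/m_top.png

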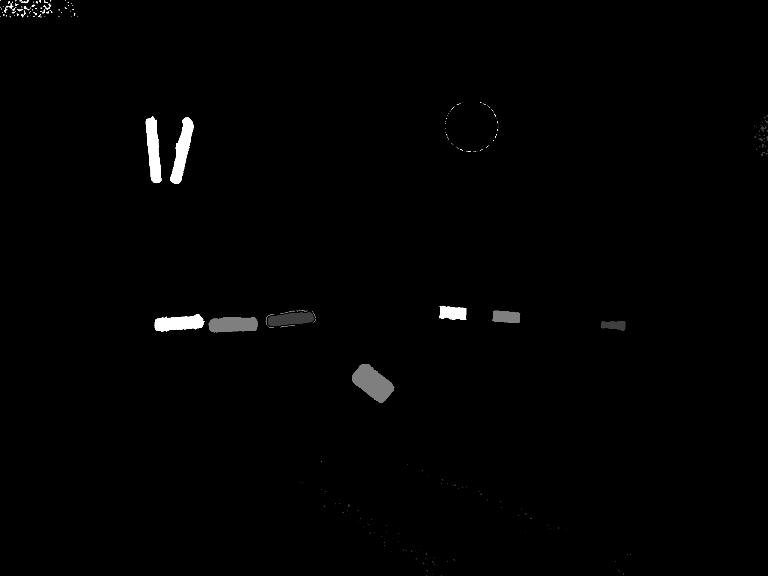

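View pics/ov0b.png

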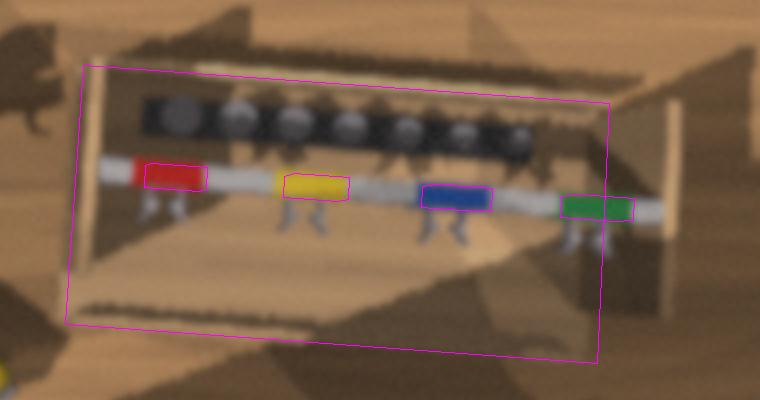

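View pics/ov0c.png

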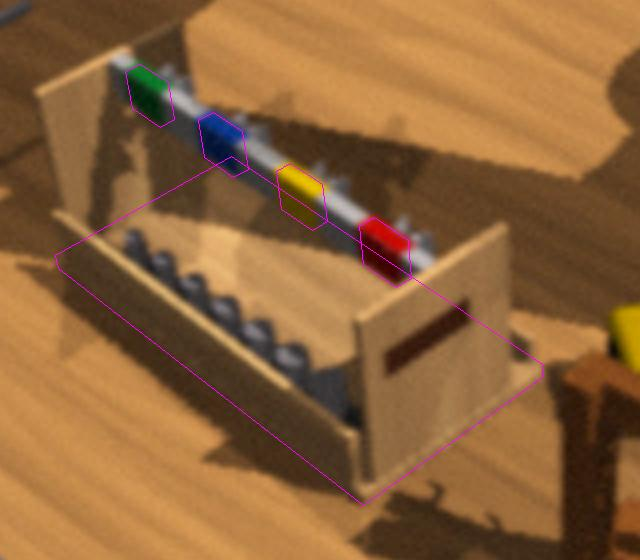

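View pics/ov0d.png

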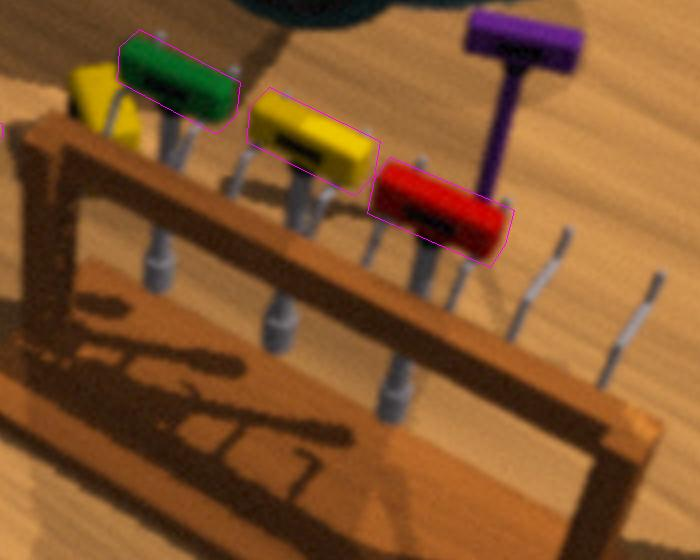

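```bash
python3 - <<'E'
s=open('h.py').read()
a=s.index("                B=box(.006"); b=s.index("        return -np.mean(v)")
s=s[:a]+"""                v.append(iou(silu(ims[n],[place(F,*p[:3]) for F in tagfaces(c,p[3],n)],ms[n,c].shape),ms[n,c]))
"""+s[b:]
s=s.replace("def fit_carrier","""def tagfaces(c,w,n):
    y0,y1=CY[c]-w/2,CY[c]+w/2; xf=.006 if n=='top' else .018
    return [np.array([[.006,y0,.15],[.018,y0,.15],[.018,y1,.15],[.006,y1,.15]]),np.array([[xf,y0,.15],[xf,y0,.12],[xf,y1,.12],[xf,y1,.15]])]
def silu(im,Ps,shape):
    m=sil(im,Ps[0],shape)
    for P in Ps[1:]: m|=sil(im,P,shape)
    return m
def fit_carrier""",1)
open('h.py','w').write(s)
a=open('a.py').read()
a=a.replace("pol.append(place(box(.006,.018,CY[c]-x[3]/2,CY[c]+x[3]/2,.120,.150),*x[:3]))","pol+=[place(F,*x[:3]) for F in tagfaces(c,x[3],'top')+tagfaces(c,x[3],'scene')]")
open('a.py','w').write(a)
E
python3 a.py
```

```text
red
   top [0.4805 0.2645 0.0851] -0.856
   scene [0.4796 0.2622 0.1774] -0.696
   top+scene [0.4805 0.2638 0.084 ] -0.769
   both,z [0.4805 0.2631 0.0878 0.0478] -0.772
yellow
   top [0.4785 0.1917 0.0453] -0.887
   scene [ 0.4787  0.1867 -0.0058] -0.829
   top+scene [0.4787 0.1893 0.0391] -0.838
   both,z [0.4786 0.1898 0.0442 0.0474] -0.839
green
   top [0.4857 0.1122 0.013 ] -0.692
   scene [ 0.4844  0.1094 -0.0979] -0.726
   top+scene [4.860e-01 1.101e-01 4.000e-04] -0.708
   both,z [0.486  0.1109 0.002  0.0474] -0.707
['top'] [ 0.4787 -0.2321 -0.0777  0.0379] -0.758
['scene'] [ 0.4759 -0.2371 -0.0685  0.0379] -0.856
['top', 'scene'] [ 0.4777 -0.234  -0.0731  0.0378] -0.754
```

View pics/ov0b.png

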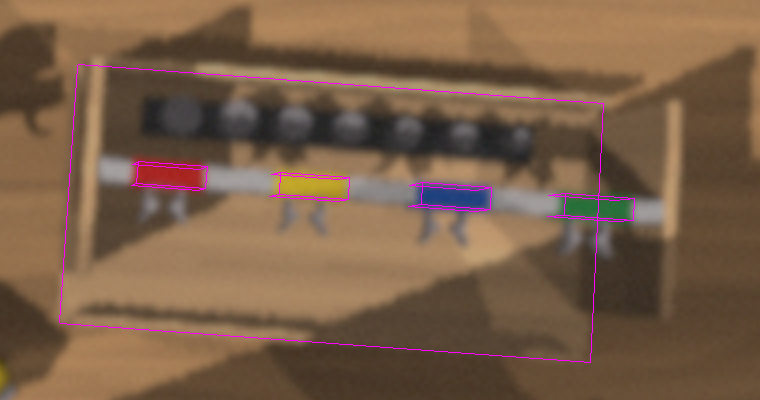

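View pics/ov0c.png

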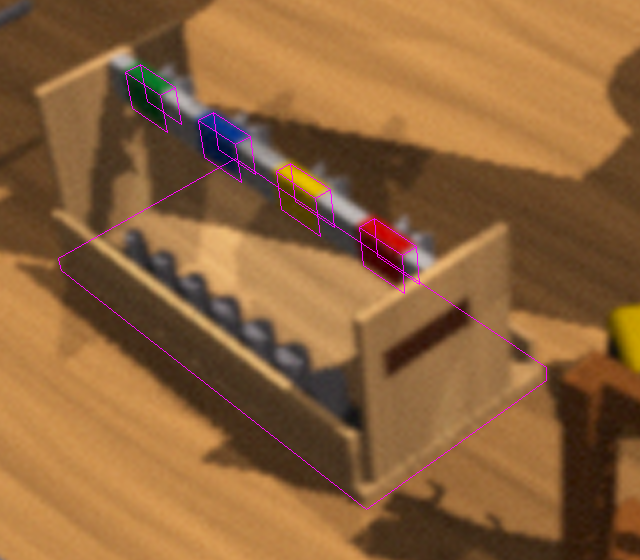

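View pics/ov0a.png

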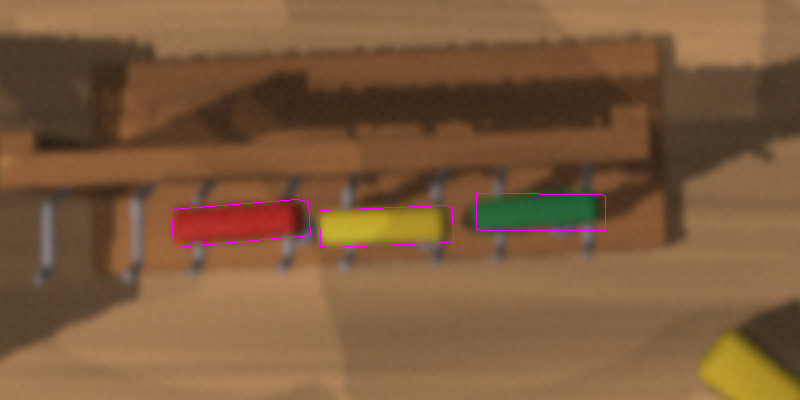

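```bash
cat > go.py <<'E'
import sys,numpy as np
from plant import monitor
def st():
    s=monitor.get_state(); R=np.array(s['tcp_rot']); return s,R,np.degrees(np.arctan2(R[1,0],R[0,0]))
if __name__=="__main__":
    s,R,a=st(); print('t',s['time_s'],'tcp',np.round(s['tool_pos'],4),'a',round(a,2),'q',np.round(s['q'],1),'F',np.round(s['wrist_force'],1),'gap',round(s['finger_gap'],3))
    v=list(map(float,sys.argv[1:]))
    for i in range(0,len(v),4):
        d=R.T@(np.array(v[i:i+3])-s['tool_pos'])/.05
        print('x %.3f y %.3f z %.3f spin %.2f'%(*d,a-v[i+3]))
E
python3 go.py .167 -.498 .34 0  .44 .112 .34 0
```

```text
t 0.5 tcp [ 0.1666 -0.4979  0.2312] a -71.5 q [-80.4  15.1  -2.8  72.2   0.   81.1] F [ 0.2  0.1 -0.8] gap 1.001
x 0.005 y -2.175 z 0.008 spin -71.50
x -9.832 y -2.174 z 9.056 spin -71.50
```

Call:
move_arm --motion '[{"y": -1, "claw": -1}, {"y": -2.17}, {"x": -1, "y": -2.17, "z": 0.9}, {"x": -2, "y": -2.17, "z": 1.8, "spin": -8}, {"x": -3, "y": -2.17, "z": 2.75, "spin": -16}, {"x": -4, "y": -2.17, "z": 3.65, "spin": -24}, {"x": -5, "y": -2.17, "z": 4.6, "spin": -32}, {"x": -6, "y": -2.17, "z": 5.5, "spin": -40}, {"x": -7, "y": -2.17, "z": 6.4, "spin": -48}, {"x": -8, "y": -2.17, "z": 7.35, "spin": -56}, {"x": -9, "y": -2.17, "z": 8.25, "spin": -64}, {"x": -9.83, "y": -2.17, "z": 9.06, "spin": -71.5}, {"x": -9.83, "y": -2.17, "z": 9.06, "spin": -71.5}, {"x": -9.83, "y": -2.17, "z": 9.06, "spin": -71.5}, {"x": -9.83, "y": -2.17, "z": 9.06, "spin": -71.5}, {"x": -9.83, "y": -2.17, "z": 9.06, "spin": -71.5}, {"x": -9.83, "y": -2.17, "z": 9.06, "spin": -71.5}, {"x": -9.83, "y": -2.17, "z": 9.06, "spin": -71.5}]'

```text
$.motion[0]: bad value
```

Call:
move_arm --motion '[{"x": 0, "y": -1, "z": 0, "spin": 0, "claw": -1}, {"x": 0, "y": -2.17, "z": 0, "spin": 0, "claw": -1}, {"x": -1, "y": -2.17, "z": 0.9, "spin": 0, "claw": -1}, {"x": -2, "y": -2.17, "z": 1.8, "spin": -8, "claw": -1}, {"x": -3, "y": -2.17, "z": 2.75, "spin": -16, "claw": -1}, {"x": -4, "y": -2.17, "z": 3.65, "spin": -24, "claw": -1}, {"x": -5, "y": -2.17, "z": 4.6, "spin": -32, "claw": -1}, {"x": -6, "y": -2.17, "z": 5.5, "spin": -40, "claw": -1}, {"x": -7, "y": -2.17, "z": 6.4, "spin": -48, "claw": -1}, {"x": -8, "y": -2.17, "z": 7.35, "spin": -56, "claw": -1}, {"x": -9, "y": -2.17, "z": 8.25, "spin": -64, "claw": -1}, {"x": -9.83, "y": -2.17, "z": 9.06, "spin": -71.5, "claw": -1}, {"x": -9.83, "y": -2.17, "z": 9.06, "spin": -71.5, "claw": -1}, {"x": -9.83, "y": -2.17, "z": 9.06, "spin": -71.5, "claw": -1}, {"x": -9.83, "y": -2.17, "z": 9.06, "spin": -71.5, "claw": -1}, {"x": -9.83, "y": -2.17, "z": 9.06, "spin": -71.5, "claw": -1}, {"x": -9.83, "y": -2.17, "z": 9.06, "spin": -71.5, "claw": -1}, {"x": -9.83, "y": -2.17, "z": 9.06, "spin": -71.5, "claw": -1}]'

```text
time_s: 2.3
tool_pos: [0.4401, 0.1122, 0.3396]
tcp_rot: [[1.0, -0.001, -0.001], [0.001, -0.0, 1.0], [-0.001, -1.0, -0.0]]
wrist_force: [0.7, -0.0, 0.6]
finger_gap: 0.998
```

```bash
python3 - <<'E'
from h import *
I=ims(); s=monitor.get_state(); T=np.array(s['tool_pos'])
for n in I:
    im=I[n]; b=cv2.resize(im['color'],None,fx=4,fy=4,interpolation=cv2.INTER_CUBIC)
    for d in ([0,0,0],[0,0,.019],[.0425,0,.013],[-.0425,0,.013],[.0425,0.011,.013],[.0425,-0.011,.013],[-.0425,0.011,.013],[-.0425,-.011,.013]):
        p=(proj(im,[T+d])[0]+.5)*4-.5; cv2.circle(b,tuple(p.round().astype(int)),4,(255,0,255),1)
    p=(proj(im,[T])[0]*4).astype(int); x0=max(0,p[0]-350); y0=max(0,p[1]-290)
    cv2.imwrite(f"pics/g1_{n}.png",b[y0:y0+580,x0:x0+700])
E
```

```text
(no output)
```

View pics/g1_scene.png

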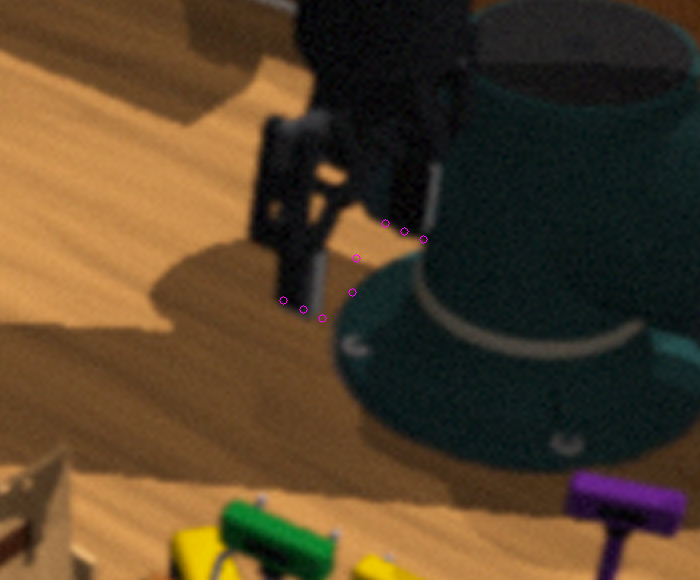

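View pics/g1_top.png

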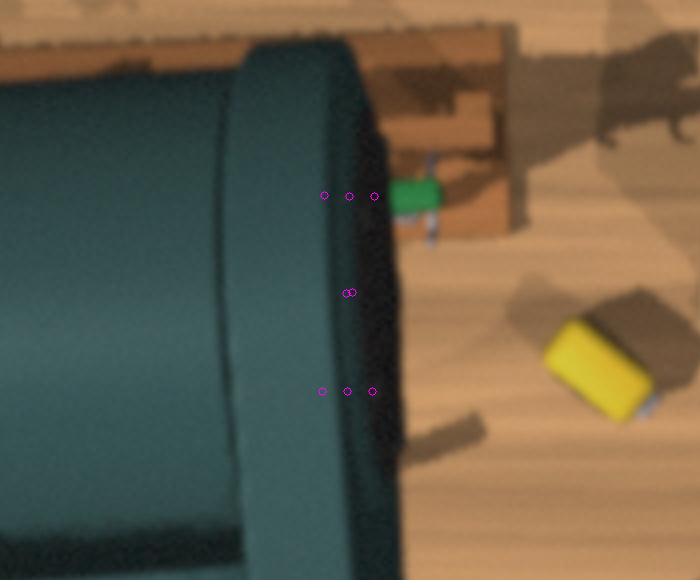

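```bash
python3 go.py .4855 .1115 .30 2  .4855 .1115 .188 2
```

```text
t 2.4 tcp [0.4399 0.1112 0.3399] a -0.05 q [ 3.9  7.3  3.9 86.5 -0.  93.9] F [-0.4 -0.4  0.2] gap 1.003
x 0.912 y 0.798 z 0.007 spin -2.05
x 0.912 y 3.038 z 0.007 spin -2.05
```

Call:
move_arm --motion '[{"x": 0.5, "y": 0.3, "z": 0.0, "spin": -2, "claw": -1}, {"x": 0.91, "y": 0.8, "z": 0.0, "spin": -2, "claw": -1}, {"x": 0.91, "y": 1.2, "z": 0.0, "spin": -2, "claw": -1}, {"x": 0.91, "y": 1.6, "z": 0.0, "spin": -2, "claw": -1}, {"x": 0.91, "y": 2.0, "z": 0.0, "spin": -2, "claw": -1}, {"x": 0.91, "y": 2.4, "z": 0.0, "spin": -2, "claw": -1}, {"x": 0.91, "y": 2.7, "z": 0.0, "spin": -2, "claw": -1}, {"x": 0.91, "y": 2.9, "z": 0.0, "spin": -2, "claw": -1}, {"x": 0.91, "y": 3.04, "z": 0.0, "spin": -2, "claw": -1}, {"x": 0.91, "y": 3.04, "z": 0.0, "spin": -2, "claw": -1}, {"x": 0.91, "y": 3.04, "z": 0.0, "spin": -2, "claw": -1}, {"x": 0.91, "y": 3.04, "z": 0.0, "spin": -2, "claw": -1}]'

```text
time_s: 3.6
tool_pos: [0.4861, 0.1119, 0.1884]
tcp_rot: [[0.999, 0.001, -0.035], [0.035, 0.0, 0.999], [0.001, -1.0, 0.0]]
wrist_force: [-0.8, 0.2, 0.7]
finger_gap: 1.001
```

```bash
cat > snap.py <<'E'
import sys
from h import *
I=ims(); n,x0,y0,x1,y1,out=sys.argv[1],*map(int,sys.argv[2:6]),sys.argv[6]
cv2.imwrite(f"pics/{out}.png",cv2.resize(I[n]['color'][y0:y1,x0:x1],None,fx=4,fy=4,interpolation=cv2.INTER_CUBIC))
E
python3 go.py; python3 snap.py scene 240 110 420 250 g2
```

```text
t 3.6 tcp [0.4861 0.1119 0.1884] a 1.99 q [  3.6  13.5 -11.8  64.7   0.   91.6] F [-0.8  0.2  0.7] gap 1.001
```

View pics/g2.png

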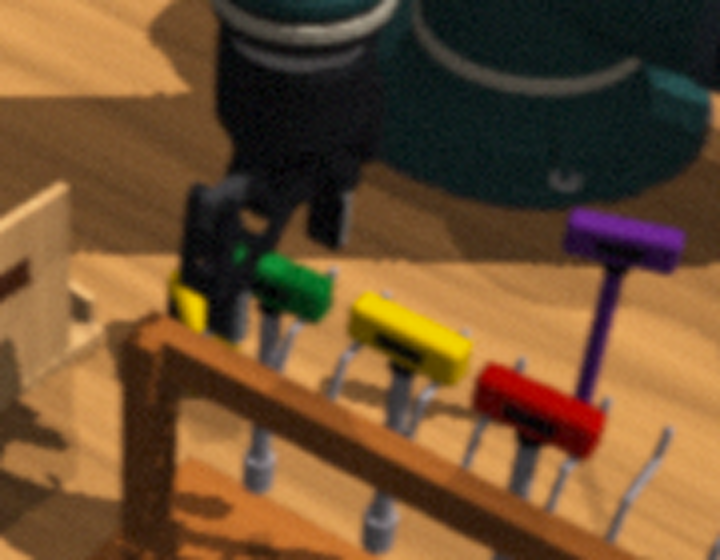

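Call:
move_arm --motion '[{"x": 0, "y": 0, "z": 0, "spin": 0, "claw": 1}, {"x": 0, "y": 0, "z": 0, "spin": 0, "claw": 1}, {"x": 0, "y": 0, "z": 0, "spin": 0, "claw": 1}, {"x": 0, "y": 0, "z": 0, "spin": 0, "claw": 1}, {"x": 0, "y": 0, "z": 0, "spin": 0, "claw": 1}, {"x": 0, "y": 0, "z": 0, "spin": 0, "claw": 1}, {"x": 0, "y": 0, "z": 0, "spin": 0, "claw": 1}, {"x": 0, "y": 0, "z": 0, "spin": 0, "claw": 1}, {"x": 0, "y": 0, "z": 0, "spin": 0, "claw": 1}, {"x": 0, "y": 0, "z": 0, "spin": 0, "claw": 1}]' --force 50

```text
time_s: 4.7
tool_pos: [0.4858, 0.1119, 0.1879]
tcp_rot: [[0.999, 0.0, -0.035], [0.035, 0.0, 0.999], [0.0, -1.0, 0.0]]
wrist_force: [0.1, 0.1, 3.8]
finger_gap: 0.198
```

```bash
python3 go.py .4855 .1115 .188 2; python3 snap.py scene 240 110 420 250 g3
```

```text
t 4.7 tcp [0.4858 0.1119 0.1879] a 2.0 q [  3.6  13.5 -11.8  64.7  -0.   91.6] F [0.1 0.1 3.8] gap 0.198
x -0.007 y -0.002 z -0.008 spin -0.00
```

View pics/g3.png

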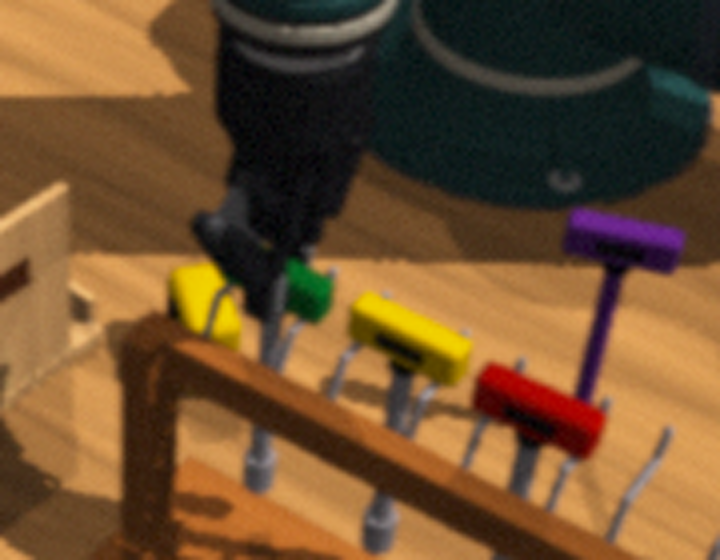

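Call:
move_arm --motion '[{"x": 0, "y": -0.2, "z": 0, "spin": 0, "claw": 1}, {"x": 0, "y": -0.6, "z": 0, "spin": 0, "claw": 1}, {"x": 0, "y": -1.2, "z": 0, "spin": 0, "claw": 1}, {"x": 0, "y": -1.8, "z": 0, "spin": 0, "claw": 1}, {"x": 0, "y": -2.4, "z": 0, "spin": 0, "claw": 1}, {"x": 0, "y": -3, "z": 0, "spin": 0, "claw": 1}, {"x": -0.4, "y": -3.4, "z": 0, "spin": 0, "claw": 1}, {"x": -0.8, "y": -3.4, "z": -0.2, "spin": 0, "claw": 1}, {"x": -1.2, "y": -3.4, "z": -0.8, "spin": 0, "claw": 1}, {"x": -1.2, "y": -3.4, "z": -0.8, "spin": 0, "claw": 1}, {"x": -1.2, "y": -3.4, "z": -0.8, "spin": 0, "claw": 1}]'

```text
time_s: 5.9
tool_pos: [0.4268, 0.0696, 0.3584]
tcp_rot: [[0.999, 0.001, -0.034], [0.034, 0.0, 0.999], [0.001, -1.0, 0.0]]
wrist_force: [-0.0, -0.8, -0.7]
finger_gap: 0.202
```

```bash
python3 go.py .429 -.3477 .36 -4.3; python3 snap.py scene 240 80 420 230 g4
```

```text
t 5.9 tcp [0.4268 0.0696 0.3584] a 1.92 q [-1.6  5.3  4.4 89.   0.  86.5] F [-0.  -0.8 -0.7] gap 0.202
x -0.237 y -0.034 z -8.342 spin 6.22
```

View pics/g4.png

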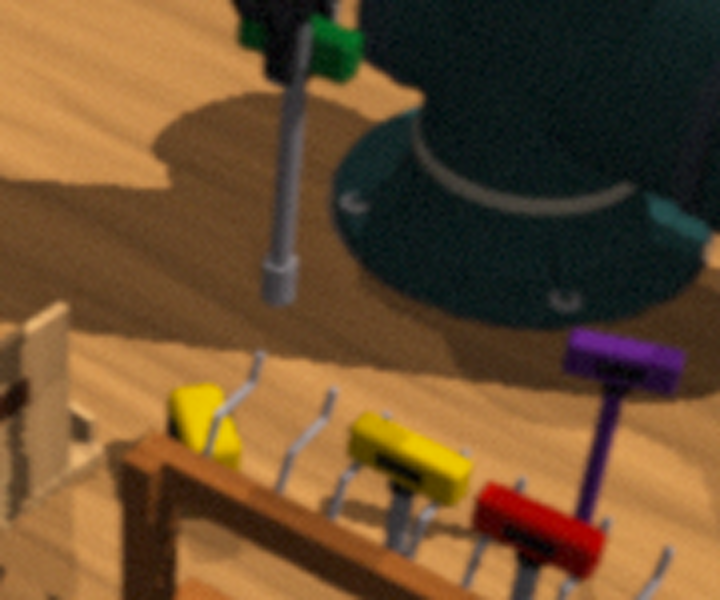

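Call:
move_arm --motion '[{"x": 0, "y": 0, "z": -0.8, "spin": 0, "claw": 1}, {"x": 0, "y": 0, "z": -1.6, "spin": 1, "claw": 1}, {"x": -0.1, "y": 0, "z": -2.4, "spin": 2, "claw": 1}, {"x": -0.1, "y": 0, "z": -3.2, "spin": 3, "claw": 1}, {"x": -0.1, "y": 0, "z": -4, "spin": 4, "claw": 1}, {"x": -0.2, "y": 0, "z": -4.8, "spin": 5, "claw": 1}, {"x": -0.24, "y": 0, "z": -5.6, "spin": 6.2, "claw": 1}, {"x": -0.24, "y": 0, "z": -6.4, "spin": 6.2, "claw": 1}, {"x": -0.24, "y": 0, "z": -7.2, "spin": 6.2, "claw": 1}, {"x": -0.24, "y": 0, "z": -7.9, "spin": 6.2, "claw": 1}, {"x": -0.24, "y": 0, "z": -8.34, "spin": 6.2, "claw": 1}, {"x": -0.24, "y": 0, "z": -8.34, "spin": 6.2, "claw": 1}, {"x": -0.24, "y": 0, "z": -8.34, "spin": 6.2, "claw": 1}, {"x": -0.24, "y": 0, "z": -8.34, "spin": 6.2, "claw": 1}]'

```text
time_s: 7.4
tool_pos: [0.4301, -0.3464, 0.3578]
tcp_rot: [[0.997, -0.0, 0.072], [-0.072, 0.0, 0.997], [-0.0, -1.0, 0.0]]
wrist_force: [0.8, 0.0, -1.9]
finger_gap: 0.207
```

```bash
python3 - <<'E'
from h import *
from go import st
I=ims(); s,R,a=st(); T=np.array(s['tool_pos']); print(T.round(4),a)
fit_carrier(I,(354,212.5),-.085)
ov=[]
# predicted shank axis: cylinder hull
def wr(T,a,dz=-.141):
    c=[np.array([[.006*np.cos(t),.006*np.sin(t),z] for t in np.arange(0,6.28,.4) for z in(.025,.14)]),HB,np.array([[.0095*np.cos(t),.0095*np.sin(t),z] for t in np.arange(0,6.28,.4) for z in(0,.02)])]
    return [place(P,T[0],T[1],a,T[2]+dz) for P in c]
overlay(I,wr(T,np.radians(a)),'c1')
b=cv2.imread('pics/c1_scene.png');p=(proj(I['scene'],[T-[0,0,.08]])[0]*4).astype(int);y0=max(0,p[1]-280);x0=max(0,p[0]-350);cv2.imwrite('pics/c1s.png',b[y0:y0+560,x0:x0+700])
b=cv2.imread('pics/c1_top.png');cv2.imwrite('pics/c1t.png',b[600:1100,1050:1750])
E
```

```text
[ 0.4299 -0.3464  0.3581] -4.141040986358871
['top'] [ 0.478  -0.2324 -0.0731  0.0374] -0.769
['scene'] [ 0.476  -0.2374 -0.0662  0.0383] -0.852
['top', 'scene'] [ 0.4778 -0.2334 -0.0703  0.037 ] -0.76
```

View pics/c1s.png

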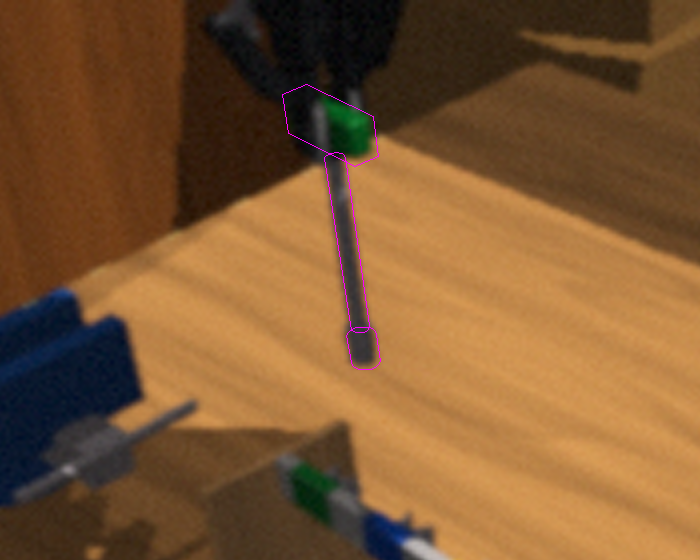

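View pics/c1t.png

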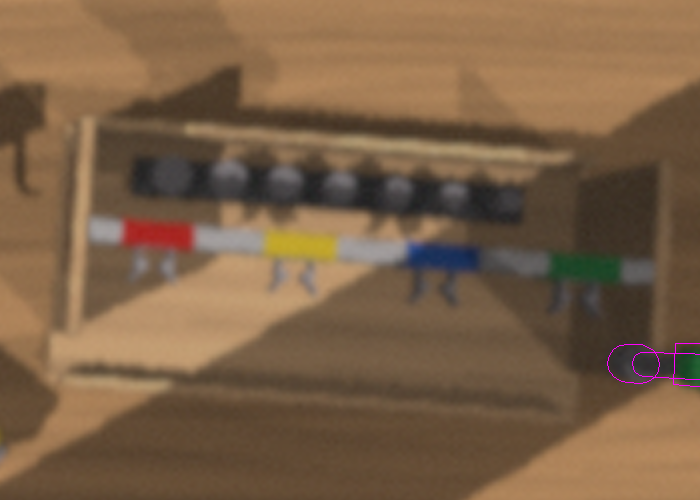

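```bash
python3 - <<'E'
from h import *
I=ims(); im=I['top']
for o in ((.478,-.2324,-.0731),(.476,-.2374,-.07)):
    for c in CY:
        P=place(np.array([[.012,CY[c],.15],[-.010,CY[c],.143]]),*o)
        print(c,((proj(im,P)+.5)*4-.5-[1050,600]).round(1).tolist())
P=place(np.array([[.012,0.155,.15],[.012,-.155,.15],[0,.159,.15],[0,-.159,.15]]),.478,-.2324,-.0731); print(((proj(im,P)+.5)*4-.5-[1050,600]).round(1).tolist())
im=I['scene']; 
b=cv2.resize(im["color"],None,fx=4,fy=4,interpolation=cv2.INTER_CUBIC)
for o,cl in (((.478,-.2324,-.0731),(255,0,255)),((.476,-.2374,-.07),(255,255,0))):
    for c in CY:
        for P in (place(np.array([[.018,CY[c],.15],[.006,CY[c],.15]]),*o),place(np.array([[-.014,CY[c]-.012,.143],[-.014,CY[c]+.012,.143]]),*o)):
            p=((proj(im,P)+.5)*4-.5).round().astype(int); cv2.line(b,tuple(p[0]),tuple(p[1]),cl,1)
cv2.imwrite('pics/c2s.png',cv2.resize(b[430:730,560:1000],None,fx=1.8,fy=1.8))
E
```

```text
red [[158.4, 233.8], [154.3, 274.5]]
yellow [[301.0, 244.5], [296.2, 285.1]]
blue [[443.4, 255.2], [437.9, 295.7]]
green [[585.8, 265.8], [579.6, 306.3]]
red [[167.5, 238.2], [163.5, 278.8]]
yellow [[310.1, 248.4], [305.4, 289.0]]
blue [[452.6, 258.6], [447.2, 299.1]]
green [[595.0, 268.8], [588.9, 309.3]]
[[88.9, 228.6], [655.1, 271.0], [80.1, 250.1], [661.4, 293.5]]
```

View pics/c2s.png

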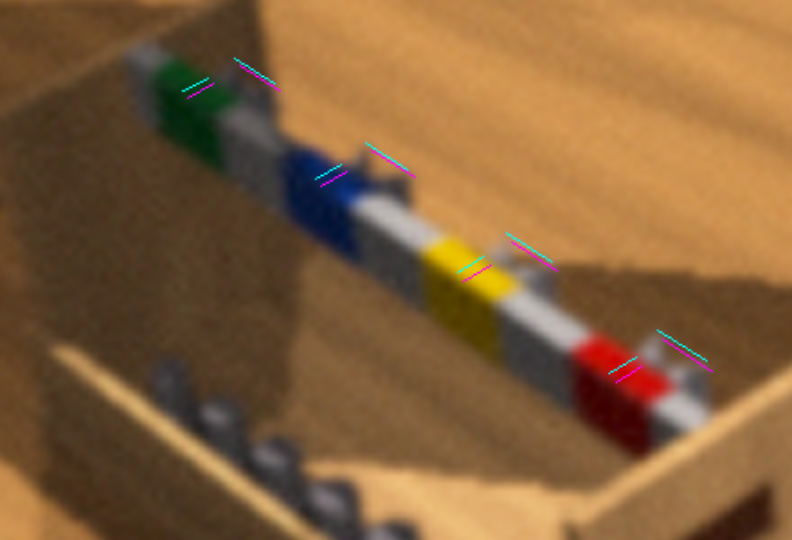

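Call:
move_arm --motion '[{"x": 0, "y": 0.5, "z": 0, "spin": 0, "claw": 1}, {"x": 0, "y": 1, "z": 0, "spin": 0, "claw": 1}, {"x": 0, "y": 1.5, "z": 0, "spin": 0, "claw": 1}, {"x": 0, "y": 2, "z": 0, "spin": 0, "claw": 1}, {"x": 0, "y": 2.5, "z": 0, "spin": 0, "claw": 1}, {"x": 0, "y": 3, "z": 0, "spin": 0, "claw": 1}, {"x": 0, "y": 3.4, "z": 0, "spin": 0, "claw": 1}, {"x": 0, "y": 3.74, "z": 0, "spin": 0, "claw": 1}, {"x": 0, "y": 3.74, "z": 0, "spin": 0, "claw": 1}, {"x": 0, "y": 3.74, "z": 0, "spin": 0, "claw": 1}, {"x": 0, "y": 3.74, "z": 0, "spin": 0, "claw": 1}]'

```text
time_s: 8.7
tool_pos: [0.4301, -0.3476, 0.1719]
tcp_rot: [[0.997, 0.001, 0.073], [-0.073, -0.001, 0.997], [0.001, -1.0, -0.001]]
wrist_force: [0.6, 0.1, -1.4]
finger_gap: 0.204
```

```bash
python3 go.py .469 -.3495 .171 -4.2;python3 snap.py scene 100 80 260 220 g5;python3 snap.py top 260 160 460 260 g6
```

```text
t 8.7 tcp [ 0.4301 -0.3476  0.1719] a -4.2 q [-47.4  19.1  -6.2  64.6   0.   46.8] F [ 0.6  0.1 -1.4] gap 0.204
x 0.779 y 0.019 z 0.018 spin 0.00
```

View pics/g5.png

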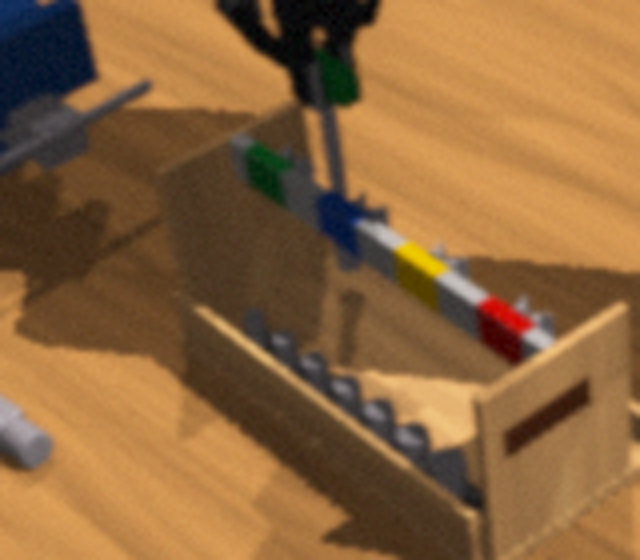

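View pics/g6.png

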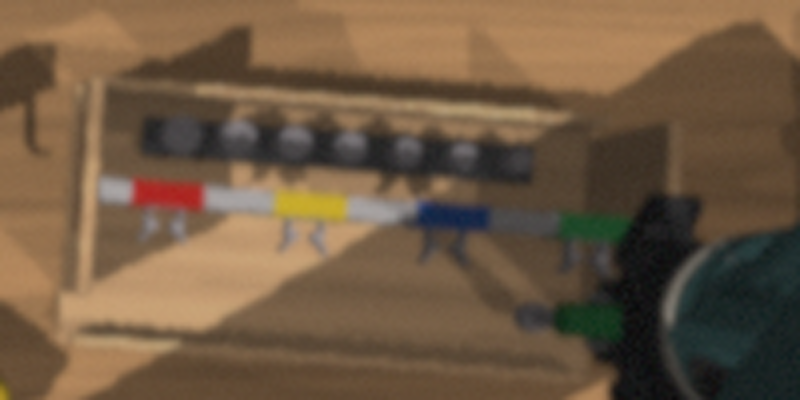

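Call:
move_arm --motion '[{"x": 0.15, "y": 0, "z": 0.02, "spin": 0, "claw": 1}, {"x": 0.3, "y": 0, "z": 0.02, "spin": 0, "claw": 1}, {"x": 0.45, "y": 0, "z": 0.02, "spin": 0, "claw": 1}, {"x": 0.52, "y": 0, "z": 0.02, "spin": 0, "claw": 1}, {"x": 0.57, "y": 0, "z": 0.02, "spin": 0, "claw": 1}, {"x": 0.6, "y": 0, "z": 0.02, "spin": 0, "claw": 1}, {"x": 0.6, "y": 0, "z": 0.02, "spin": 0, "claw": 1}, {"x": 0.6, "y": 0, "z": 0.02, "spin": 0, "claw": 1}]'

```text
time_s: 9.7
tool_pos: [0.4594, -0.3484, 0.1706]
tcp_rot: [[0.997, -0.0, 0.073], [-0.073, 0.0, 0.997], [-0.0, -1.0, 0.0]]
wrist_force: [-2.2, 0.1, -2.1]
finger_gap: 0.205
```

```bash
python3 go.py .469 -.3495 .171 -4.2
```

```text
t 9.7 tcp [ 0.4594 -0.3484  0.1706] a -4.21 q [-45.3  21.5  -2.7  65.8  -0.   48.9] F [-2.2  0.1 -2.1] gap 0.205
x 0.193 y -0.007 z -0.007 spin -0.01
```

Call:
move_arm --motion '[{"x": 0.04, "y": 0, "z": 0, "spin": 0, "claw": 1}, {"x": 0.08, "y": 0, "z": 0, "spin": 0, "claw": 1}, {"x": 0.12, "y": 0, "z": 0, "spin": 0, "claw": 1}, {"x": 0.16, "y": 0, "z": 0, "spin": 0, "claw": 1}, {"x": 0.2, "y": 0, "z": 0, "spin": 0, "claw": 1}, {"x": 0.2, "y": 0, "z": 0, "spin": 0, "claw": 1}, {"x": 0.2, "y": 0, "z": 0, "spin": 0, "claw": 1}]'

```text
time_s: 10.4
tool_pos: [0.4697, -0.3493, 0.1709]
tcp_rot: [[0.997, 0.0, 0.073], [-0.073, -0.0, 0.997], [0.0, -1.0, -0.0]]
wrist_force: [-3.0, -0.5, -0.5]
finger_gap: 0.204
```

```bash
python3 go.py .469 -.3495 .171 -4.2
```

```text
t 10.4 tcp [ 0.4697 -0.3493  0.1709] a -4.2 q [-44.6  22.3  -1.4  66.3   0.   49.6] F [-3.  -0.5 -0.5] gap 0.204
x -0.014 y -0.002 z -0.006 spin 0.00
```

Call:
move_arm --motion '[{"x": 0.03, "y": 0, "z": 0, "spin": 0, "claw": 1}, {"x": 0.06, "y": 0, "z": 0, "spin": 0, "claw": 1}, {"x": 0.06, "y": 0, "z": 0, "spin": 0, "claw": 1}, {"x": 0.06, "y": 0, "z": 0, "spin": 0, "claw": 1}]'

```text
time_s: 10.8
tool_pos: [0.4706, -0.3493, 0.1708]
tcp_rot: [[0.997, -0.004, 0.074], [-0.074, -0.0, 0.997], [-0.004, -1.0, -0.0]]
wrist_force: [-16.4, -0.3, 7.1]
finger_gap: 0.202
```

```bash
python3 go.py .469 -.3495 .171 -4.2; python3 snap.py top 260 160 460 260 g7;python3 snap.py scene 100 80 260 220 g8
```

```text
t 10.8 tcp [ 0.4706 -0.3493  0.1708] a -4.25 q [-44.5  22.5  -1.   66.6  -0.2  49.8] F [-16.4  -0.3   7.1] gap 0.202
x -0.031 y -0.004 z -0.007 spin -0.05
```

View pics/g7.png

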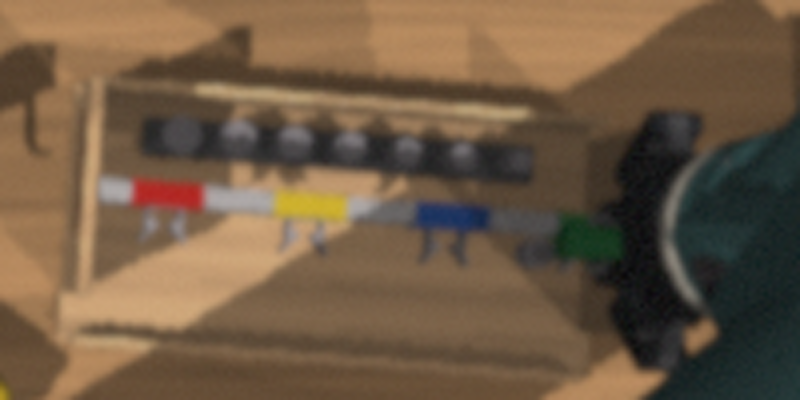

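View pics/g8.png

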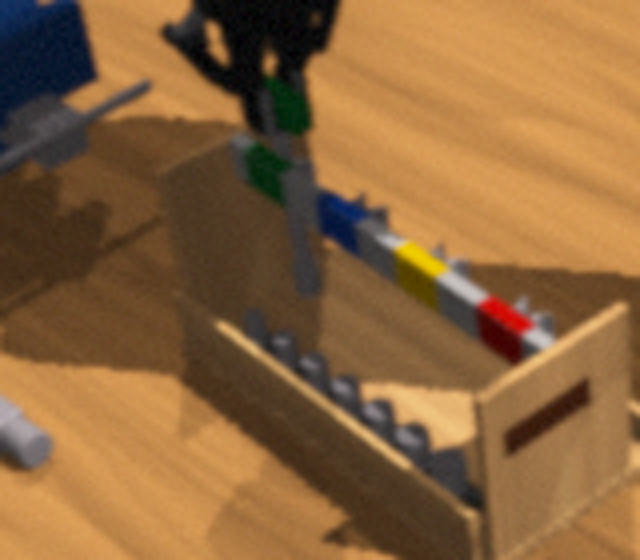

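Call:
move_arm --motion '[{"x": -0.02, "y": 0, "z": 0, "spin": 0, "claw": 1}, {"x": -0.03, "y": 0, "z": 0, "spin": 0, "claw": 0.2}, {"x": -0.03, "y": 0, "z": 0, "spin": 0, "claw": -1}, {"x": -0.03, "y": 0, "z": 0, "spin": 0, "claw": -1}, {"x": -0.03, "y": 0, "z": 0, "spin": 0, "claw": -1}, {"x": -0.03, "y": 0, "z": 0, "spin": 0, "claw": -1}, {"x": -0.03, "y": 0, "z": 0, "spin": 0, "claw": -1}, {"x": -0.03, "y": -0.3, "z": 0, "spin": 0, "claw": -1}, {"x": -0.03, "y": -0.8, "z": 0, "spin": 0, "claw": -1}, {"x": -0.03, "y": -1.5, "z": 0, "spin": 0, "claw": -1}, {"x": -0.03, "y": -2.3, "z": 0, "spin": 0, "claw": -1}, {"x": -0.03, "y": -3.2, "z": 0, "spin": 0, "claw": -1}, {"x": -0.8, "y": -3.2, "z": 0.8, "spin": 0, "claw": -1}, {"x": -1.6, "y": -3.2, "z": 1.6, "spin": 0, "claw": -1}, {"x": -1.6, "y": -3.2, "z": 2.4, "spin": 0, "claw": -1}, {"x": -1.6, "y": -3.2, "z": 3.2, "spin": 0, "claw": -1}, {"x": -1.6, "y": -3.2, "z": 4.0, "spin": 0, "claw": -1}, {"x": -1.6, "y": -3.2, "z": 4.8, "spin": 0, "claw": -1}, {"x": -1.6, "y": -3.2, "z": 5.6, "spin": 0, "claw": -1}]'

```text
time_s: 12.9
tool_pos: [0.4132, -0.0628, 0.331]
tcp_rot: [[0.997, 0.001, 0.074], [-0.074, -0.0, 0.997], [0.001, -1.0, -0.0]]
wrist_force: [0.6, 0.2, -0.2]
finger_gap: 1.002
```

```bash
cat > chk.py <<'E'
import sys
from h import *
from go import st
def wr(x,y,a,z):
    c=[np.array([[.006*np.cos(t),.006*np.sin(t),z] for t in np.arange(0,6.28,.4) for z in(.025,.14)]),HB,np.array([[.0095*np.cos(t),.0095*np.sin(t),z] for t in np.arange(0,6.28,.4) for z in(0,.02)])]
    return [place(P,x,y,a,z) for P in c]
if __name__=="__main__":
    I=ims(); ov=[]
    v=list(map(float,sys.argv[2:]))
    for i in range(0,len(v),4): ov+=wr(*v[i:i+4])
    overlay(I,ov,sys.argv[1])
    b=cv2.imread(f'pics/{sys.argv[1]}_scene.png');cv2.imwrite(f'pics/{sys.argv[1]}s.png',b[320:880,400:1100])
    b=cv2.imread(f'pics/{sys.argv[1]}_top.png');cv2.imwrite(f'pics/{sys.argv[1]}t.png',b[640:1100,1050:1840])
E
python3 go.py; python3 chk.py d1 .4704 -.3493 -.073 .0298
```

```text
t 12.9 tcp [ 0.4132 -0.0628  0.331 ] a -4.23 q [-19.9   3.6  -1.7  84.6   0.   74.4] F [ 0.6  0.2 -0.2] gap 1.002
```

View pics/d1s.png

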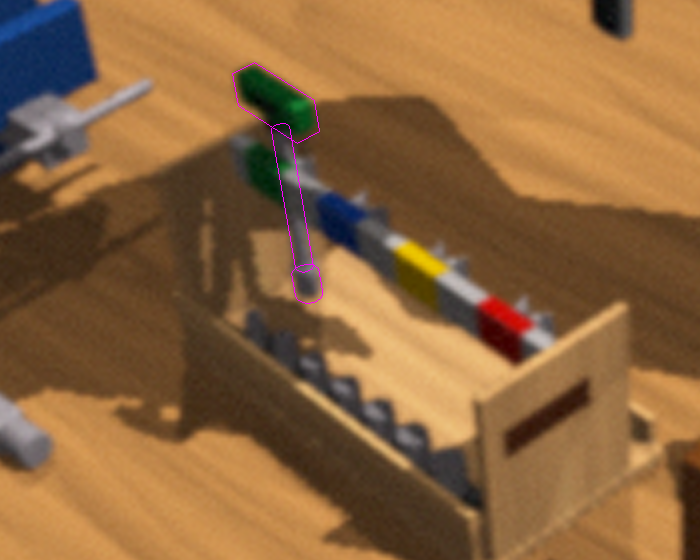

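View pics/d1t.png

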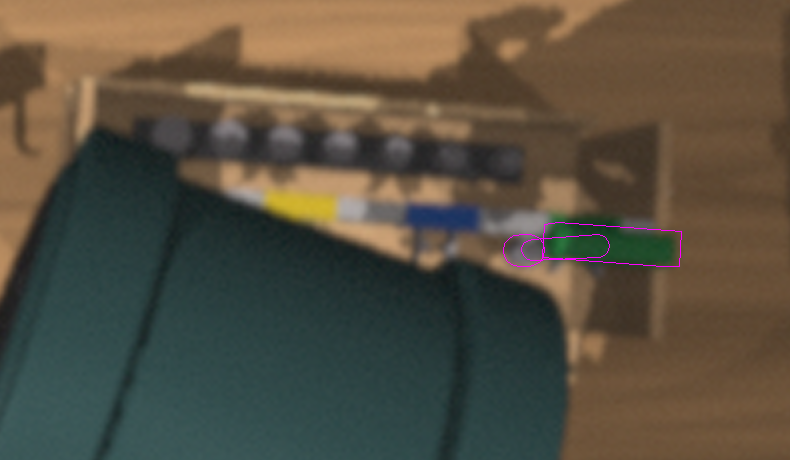

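```bash
python3 go.py .4787 .191 .30 2.4 .4787 .191 .188 2.4
```

```text
t 13.0 tcp [ 0.4131 -0.0608  0.3313] a -3.96 q [-19.6   3.6  -1.7  84.6   0.   74.3] F [ 0.9 -0.6 -1. ] gap 1.0
x 0.959 y 0.629 z 5.114 spin -6.36
x 0.957 y 2.869 z 5.113 spin -6.36
```

Call:
move_arm --motion '[{"x": 0.1, "y": 0, "z": 0.8, "spin": -1, "claw": -1}, {"x": 0.2, "y": 0, "z": 1.6, "spin": -2, "claw": -1}, {"x": 0.4, "y": 0, "z": 2.4, "spin": -4, "claw": -1}, {"x": 0.6, "y": 0.2, "z": 3.2, "spin": -5, "claw": -1}, {"x": 0.8, "y": 0.4, "z": 4, "spin": -6.4, "claw": -1}, {"x": 0.95, "y": 0.6, "z": 4.7, "spin": -6.4, "claw": -1}, {"x": 0.95, "y": 0.6, "z": 5.1, "spin": -6.4, "claw": -1}, {"x": 0.95, "y": 0.6, "z": 5.1, "spin": -6.4, "claw": -1}, {"x": 0.95, "y": 0.6, "z": 5.1, "spin": -6.4, "claw": -1}, {"x": 0.95, "y": 0.6, "z": 5.1, "spin": -6.4, "claw": -1}]'

```text
time_s: 14.0
tool_pos: [0.4796, 0.1856, 0.301]
tcp_rot: [[0.999, 0.0, -0.037], [0.037, -0.0, 0.999], [0.0, -1.0, -0.0]]
wrist_force: [0.3, 0.2, -0.0]
finger_gap: 1.0
```

```bash
python3 go.py .4787 .191 .188 2.4
```

```text
t 14.0 tcp [0.4796 0.1856 0.301 ] a 2.15 q [12.1 13.4  5.6 82.2 -0.  99.9] F [ 0.3  0.2 -0. ] gap 1.0
x -0.014 y 2.260 z 0.108 spin -0.25
```

Call:
move_arm --motion '[{"x": -0.01, "y": 0.4, "z": 0.1, "spin": 0, "claw": -1}, {"x": -0.01, "y": 0.8, "z": 0.1, "spin": 0, "claw": -1}, {"x": -0.01, "y": 1.2, "z": 0.1, "spin": 0, "claw": -1}, {"x": -0.01, "y": 1.6, "z": 0.1, "spin": 0, "claw": -1}, {"x": -0.01, "y": 1.9, "z": 0.1, "spin": 0, "claw": -1}, {"x": -0.01, "y": 2.1, "z": 0.1, "spin": 0, "claw": -1}, {"x": -0.01, "y": 2.25, "z": 0.1, "spin": 0, "claw": -1}, {"x": -0.01, "y": 2.25, "z": 0.1, "spin": 0, "claw": -1}, {"x": -0.01, "y": 2.25, "z": 0.1, "spin": 0, "claw": -1}]'

```text
time_s: 14.9
tool_pos: [0.479, 0.1913, 0.1888]
tcp_rot: [[0.999, 0.001, -0.038], [0.038, 0.0, 0.999], [0.001, -1.0, 0.0]]
wrist_force: [0.8, 0.8, 1.4]
finger_gap: 1.001
```

```bash
python3 go.py .4787 .191 .188 2.4;python3 snap.py scene 240 110 420 250 e1
```

```text
t 14.9 tcp [0.479  0.1913 0.1888] a 2.18 q [ 12.7  15.1  -9.4  65.4  -0.  100.5] F [0.8 0.8 1.4] gap 1.001
x -0.007 y 0.016 z -0.006 spin -0.22
```

View pics/e1.png

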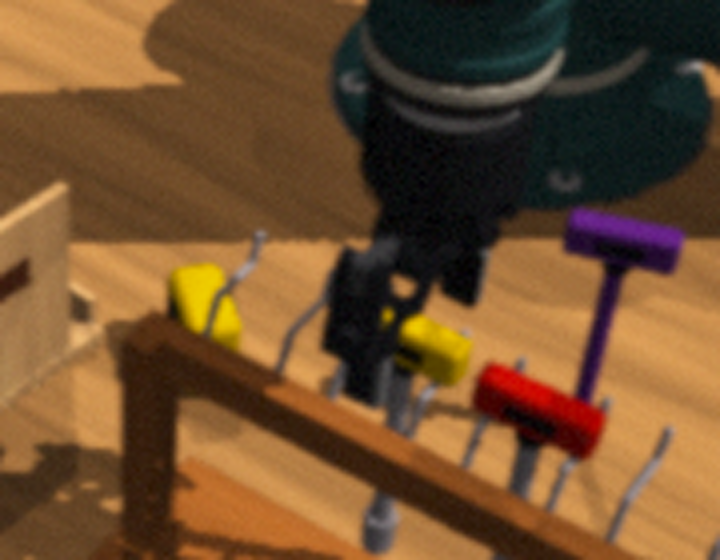

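Good alignment; close and lift.

Call:
move_arm --motion '[{"x": 0, "y": 0, "z": 0, "spin": 0, "claw": 1}, {"x": 0, "y": 0, "z": 0, "spin": 0, "claw": 1}, {"x": 0, "y": 0, "z": 0, "spin": 0, "claw": 1}, {"x": 0, "y": 0, "z": 0, "spin": 0, "claw": 1}, {"x": 0, "y": 0, "z": 0, "spin": 0, "claw": 1}, {"x": 0, "y": 0, "z": 0, "spin": 0, "claw": 1}, {"x": 0, "y": 0, "z": 0, "spin": 0, "claw": 1}, {"x": 0, "y": 0, "z": 0, "spin": 0, "claw": 1}, {"x": 0, "y": -0.2, "z": 0, "spin": 0, "claw": 1}, {"x": 0, "y": -0.6, "z": 0, "spin": 0, "claw": 1}, {"x": 0, "y": -1.2, "z": 0, "spin": 0, "claw": 1}, {"x": 0, "y": -1.8, "z": 0, "spin": 0, "claw": 1}, {"x": 0, "y": -2.4, "z": 0, "spin": 0, "claw": 1}, {"x": 0, "y": -3, "z": 0, "spin": 0, "claw": 1}, {"x": -0.4, "y": -3.4, "z": 0, "spin": 0, "claw": 1}, {"x": -0.8, "y": -3.4, "z": -0.2, "spin": 0, "claw": 1}, {"x": -1.0, "y": -3.4, "z": -0.8, "spin": 0, "claw": 1}, {"x": -1.0, "y": -3.4, "z": -1.6, "spin": 0, "claw": 1}, {"x": -1.0, "y": -3.4, "z": -2.4, "spin": 0, "claw": 1}, {"x": -1.0, "y": -3.4, "z": -2.4, "spin": 0, "claw": 1}]'

```text
time_s: 17.0
tool_pos: [0.4332, 0.0663, 0.3588]
tcp_rot: [[0.999, 0.0, -0.034], [0.034, -0.001, 0.999], [0.0, -1.0, -0.001]]
wrist_force: [0.2, -0.5, -0.8]
finger_gap: 0.203
```

```bash
cat > cl.py <<'E'
import sys
from h import *
def clip(o,c,back=0): return place(np.array([[-back,CY[c],0]]),*o[:3])[0][:2]
if __name__=="__main__":
    I=ims(); cols=sys.argv[1].split(',')
    x=fit_carrier(I,(354,212.5),-.08,cols=cols,vss=(['scene'],['top'])[:int(sys.argv[2])])
E
python3 go.py; python3 cl.py red,yellow,blue 2; python3 -c "
from cl import *
print(clip((.4787,-.2328,-.0725),'yellow',.04),clip((.4787,-.2328,-.0725),'yellow',0))"; python3 snap.py top 240 140 460 280 e2
```

```text
t 17.0 tcp [0.4332 0.0663 0.3588] a 1.97 q [-1.9  6.   5.2 89.2 -0.1 86.1] F [ 0.2 -0.5 -0.8] gap 0.203
['scene'] [ 0.4754 -0.2375 -0.0698  0.0401] -0.862
['top'] [ 0.4777 -0.2321 -0.0764  0.0381] -0.822
[ 0.4416301  -0.19100499] [ 0.48152502 -0.19390245]
```

View pics/e2.png

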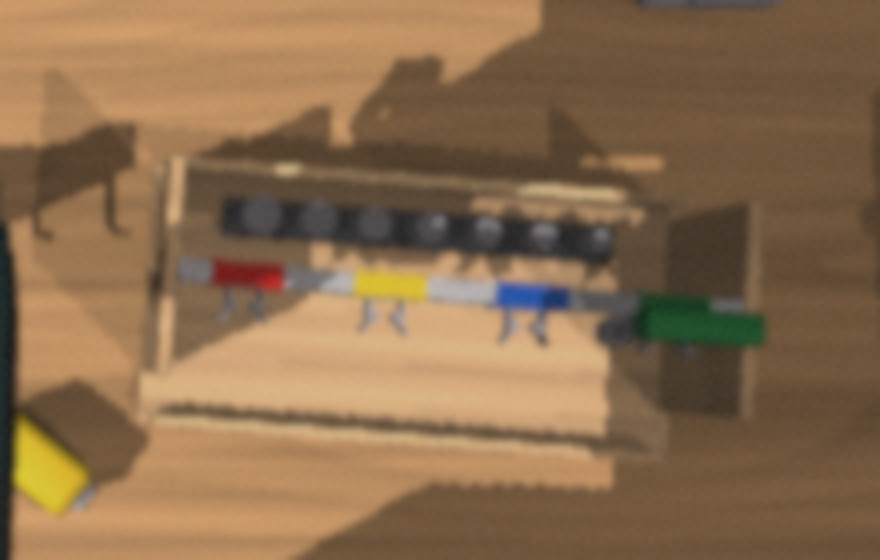

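```bash
python3 go.py .4416 -.191 .36 -4.2
```

```text
t 17.2 tcp [0.4333 0.0702 0.3585] a 2.22 q [-1.5  6.   5.2 89.2  0.  86.3] F [-0.4  0.1 -0.9] gap 0.202
x -0.036 y -0.031 z -5.227 spin 6.42
```

Call:
move_arm --motion '[{"x": 0, "y": 0, "z": -0.8, "spin": 0, "claw": 1}, {"x": 0, "y": 0, "z": -1.6, "spin": 1, "claw": 1}, {"x": 0, "y": 0, "z": -2.4, "spin": 2, "claw": 1}, {"x": 0, "y": 0, "z": -3.2, "spin": 4, "claw": 1}, {"x": -0.04, "y": 0, "z": -4, "spin": 5.5, "claw": 1}, {"x": -0.04, "y": 0, "z": -4.8, "spin": 6.4, "claw": 1}, {"x": -0.04, "y": 0, "z": -5.23, "spin": 6.4, "claw": 1}, {"x": -0.04, "y": 0, "z": -5.23, "spin": 6.4, "claw": 1}, {"x": -0.04, "y": 0, "z": -5.23, "spin": 6.4, "claw": 1}, {"x": -0.04, "y": 0, "z": -5.23, "spin": 6.4, "claw": 1}, {"x": -0.04, "y": 0, "z": -5.23, "spin": 6.4, "claw": 1}]'

```text
time_s: 18.3
tool_pos: [0.4416, -0.1907, 0.3585]
tcp_rot: [[0.997, 0.0, 0.072], [-0.072, -0.0, 0.997], [0.0, -1.0, -0.0]]
wrist_force: [-0.3, -0.9, -1.8]
finger_gap: 0.206
```

```bash
python3 go.py .4416 -.191 .171 -4.2; python3 - <<'E'
from chk import *
I=ims(); s,R,a=st(); T=np.array(s['tool_pos'])
overlay(I,wr(T[0],T[1],np.radians(a),T[2]-.141),'f1')
b=cv2.imread('pics/f1_scene.png');p=(proj(I['scene'],[T-[0,0,.08]])[0]*4).astype(int);y0=max(0,p[1]-280);x0=max(0,p[0]-350);cv2.imwrite('pics/f1s.png',b[y0:y0+560,x0:x0+700])
b=cv2.imread('pics/f1_top.png');cv2.imwrite('pics/f1t.png',b[600:1100,1050:1750])
E
```

```text
t 18.3 tcp [ 0.4416 -0.1907  0.3585] a -4.11 q [-33.1  10.3  10.5  90.1   0.   61. ] F [-0.3 -0.9 -1.8] gap 0.206
x -0.001 y 3.750 z -0.006 spin 0.09
```

View pics/f1s.png

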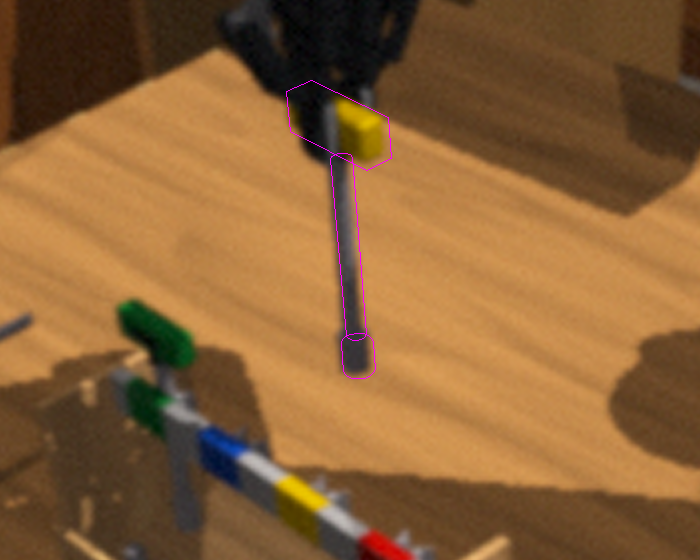

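View pics/f1t.png

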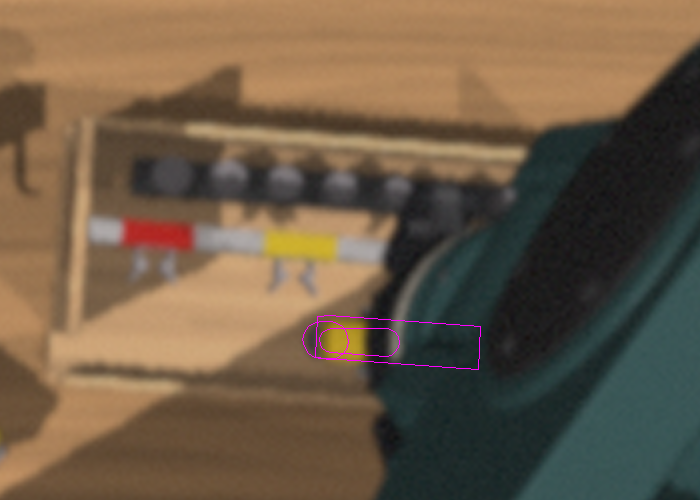

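Call:
move_arm --motion '[{"x": 0, "y": 0.5, "z": 0.03, "spin": 0, "claw": 1}, {"x": 0, "y": 1, "z": 0.03, "spin": 0, "claw": 1}, {"x": 0, "y": 1.5, "z": 0.03, "spin": 0, "claw": 1}, {"x": 0, "y": 2, "z": 0.03, "spin": 0, "claw": 1}, {"x": 0, "y": 2.5, "z": 0.03, "spin": 0, "claw": 1}, {"x": 0, "y": 3, "z": 0.03, "spin": 0, "claw": 1}, {"x": 0, "y": 3.4, "z": 0.03, "spin": 0, "claw": 1}, {"x": 0, "y": 3.75, "z": 0.03, "spin": 0, "claw": 1}, {"x": 0, "y": 3.75, "z": 0.03, "spin": 0, "claw": 1}, {"x": 0, "y": 3.75, "z": 0.03, "spin": 0, "claw": 1}]'

```text
time_s: 19.4
tool_pos: [0.4416, -0.1901, 0.1713]
tcp_rot: [[0.997, 0.0, 0.073], [-0.073, -0.0, 0.997], [0.0, -1.0, -0.0]]
wrist_force: [-0.5, 0.0, -1.1]
finger_gap: 0.203
```

```bash
python3 go.py .4815 -.1924 .171 -4.2
```

```text
t 19.4 tcp [ 0.4416 -0.1901  0.1713] a -4.18 q [-33.   12.4 -16.1  61.6   0.   61.2] F [-0.5  0.  -1.1] gap 0.203
x 0.799 y 0.007 z 0.012 spin 0.02
```

Call:
move_arm --motion '[{"x": 0.15, "y": 0, "z": 0.01, "spin": 0, "claw": 1}, {"x": 0.3, "y": 0, "z": 0.01, "spin": 0, "claw": 1}, {"x": 0.45, "y": 0, "z": 0.01, "spin": 0, "claw": 1}, {"x": 0.54, "y": 0, "z": 0.01, "spin": 0, "claw": 1}, {"x": 0.6, "y": 0, "z": 0.01, "spin": 0, "claw": 1}, {"x": 0.64, "y": 0, "z": 0.01, "spin": 0, "claw": 1}, {"x": 0.64, "y": 0, "z": 0.01, "spin": 0, "claw": 1}, {"x": 0.64, "y": 0, "z": 0.01, "spin": 0, "claw": 1}]'

```text
time_s: 20.2
tool_pos: [0.4729, -0.1918, 0.1704]
tcp_rot: [[0.997, -0.001, 0.073], [-0.073, 0.001, 0.997], [-0.001, -1.0, 0.001]]
wrist_force: [-3.5, 2.2, -4.0]
finger_gap: 0.199
```

```bash
python3 go.py .4815 -.1924 .171 -4.2
```

```text
t 20.2 tcp [ 0.4729 -0.1918  0.1704] a -4.2 q [-31.2  15.3 -12.2  62.6  -0.   63. ] F [-3.5  2.2 -4. ] gap 0.199
x 0.173 y -0.012 z 0.000 spin -0.00
```

Call:
move_arm --motion '[{"x": 0.04, "y": 0, "z": 0.02, "spin": 0, "claw": 1}, {"x": 0.08, "y": 0, "z": 0.02, "spin": 0, "claw": 1}, {"x": 0.12, "y": 0, "z": 0.02, "spin": 0, "claw": 1}, {"x": 0.16, "y": 0, "z": 0.02, "spin": 0, "claw": 1}, {"x": 0.18, "y": 0, "z": 0.02, "spin": 0, "claw": 1}, {"x": 0.18, "y": 0, "z": 0.02, "spin": 0, "claw": 1}, {"x": 0.18, "y": 0, "z": 0.02, "spin": 0, "claw": 1}]'

```text
time_s: 20.9
tool_pos: [0.4819, -0.1918, 0.1709]
tcp_rot: [[0.997, -0.001, 0.074], [-0.074, -0.0, 0.997], [-0.001, -1.0, -0.001]]
wrist_force: [-7.7, -0.5, 2.2]
finger_gap: 0.203
```

```bash
python3 go.py .4815 -.1924 .171 -4.2
```

```text
t 20.9 tcp [ 0.4819 -0.1918  0.1709] a -4.22 q [-30.7  16.  -11.   63.   -0.1  63.5] F [-7.7 -0.5  2.2] gap 0.203
x -0.008 y -0.002 z -0.012 spin -0.02
```

Call:
move_arm --motion '[{"x": 0.03, "y": 0, "z": 0, "spin": 0, "claw": 1}, {"x": 0.04, "y": 0, "z": 0, "spin": 0, "claw": 1}, {"x": 0.04, "y": 0, "z": 0, "spin": 0, "claw": 1}, {"x": 0.04, "y": 0, "z": 0, "spin": 0, "claw": 1}]'

```text
time_s: 21.3
tool_pos: [0.4824, -0.1918, 0.1708]
tcp_rot: [[0.997, -0.004, 0.074], [-0.074, -0.001, 0.997], [-0.004, -1.0, -0.001]]
wrist_force: [-18.4, -0.4, 9.9]
finger_gap: 0.203
```

Call:
move_arm --motion '[{"x": -0.02, "y": 0, "z": 0, "spin": 0, "claw": 1}, {"x": -0.03, "y": 0, "z": 0, "spin": 0, "claw": 0.2}, {"x": -0.03, "y": 0, "z": 0, "spin": 0, "claw": -1}, {"x": -0.03, "y": 0, "z": 0, "spin": 0, "claw": -1}, {"x": -0.03, "y": 0, "z": 0, "spin": 0, "claw": -1}, {"x": -0.03, "y": 0, "z": 0, "spin": 0, "claw": -1}, {"x": -0.03, "y": 0, "z": 0, "spin": 0, "claw": -1}, {"x": -0.03, "y": -0.3, "z": 0, "spin": 0, "claw": -1}, {"x": -0.03, "y": -0.8, "z": 0, "spin": 0, "claw": -1}, {"x": -0.03, "y": -1.5, "z": 0, "spin": 0, "claw": -1}, {"x": -0.03, "y": -2.3, "z": 0, "spin": 0, "claw": -1}, {"x": -0.03, "y": -3, "z": 0, "spin": 0, "claw": -1}, {"x": -0.3, "y": -3, "z": 0.8, "spin": 0, "claw": -1}, {"x": -0.6, "y": -3, "z": 1.6, "spin": -1, "claw": -1}, {"x": -0.6, "y": -3, "z": 2.4, "spin": -2, "claw": -1}, {"x": -0.6, "y": -3, "z": 3.2, "spin": -3, "claw": -1}, {"x": -0.6, "y": -3, "z": 4.0, "spin": -4, "claw": -1}, {"x": -0.6, "y": -3, "z": 4.0, "spin": -4, "claw": -1}]'

```text
time_s: 23.1
tool_pos: [0.4691, 0.0133, 0.321]
tcp_rot: [[1.0, 0.0, -0.001], [0.001, 0.001, 1.0], [0.0, -1.0, 0.001]]
wrist_force: [-0.1, 1.2, 0.1]
finger_gap: 0.996
```

```bash
python3 chk.py d2 .4704 -.3493 -.073 .0298 .482 -.193 -.073 .0298; python3 go.py .4805 .2642 .30 4.2
```

```text
t 23.2 tcp [0.4693 0.0104 0.3208] a -0.1 q [-8.7  8.8  2.8 83.9 -0.  81.4] F [0.7 0.5 0.2] gap 1.001
x 0.216 y 0.415 z 5.077 spin -4.30
```

View pics/d2s.png

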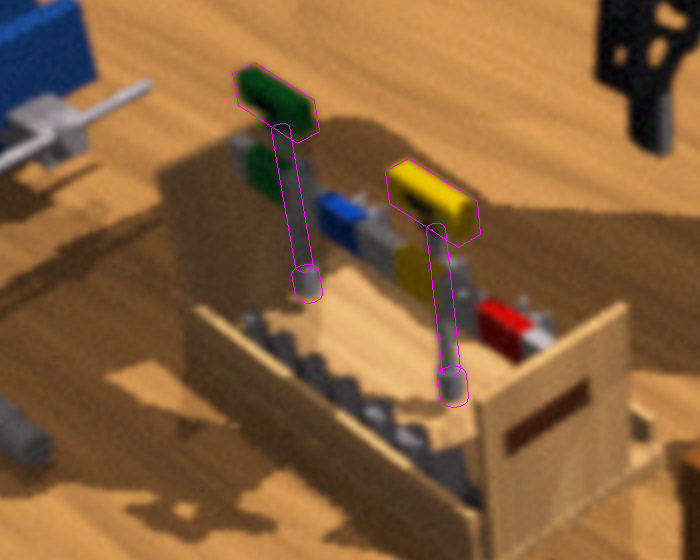

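View pics/d2t.png

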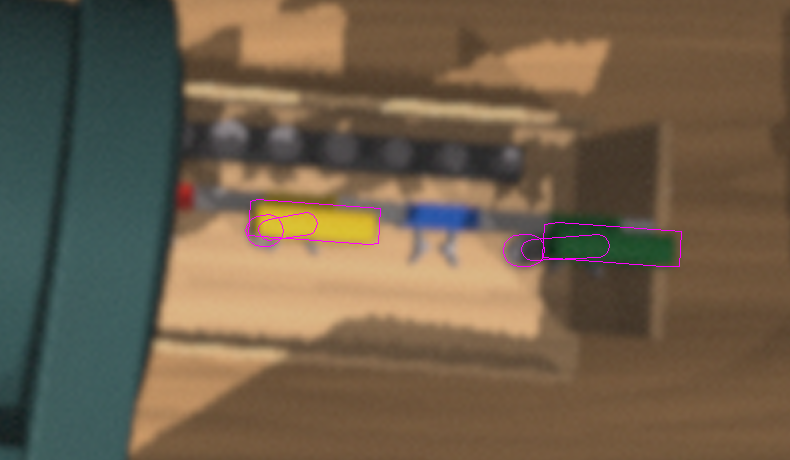

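Call:
move_arm --motion '[{"x": 0, "y": 0, "z": 0.8, "spin": -1, "claw": -1}, {"x": 0, "y": 0, "z": 1.6, "spin": -2, "claw": -1}, {"x": 0, "y": 0, "z": 2.4, "spin": -3, "claw": -1}, {"x": 0.1, "y": 0.2, "z": 3.2, "spin": -4.3, "claw": -1}, {"x": 0.2, "y": 0.4, "z": 4, "spin": -4.3, "claw": -1}, {"x": 0.22, "y": 0.4, "z": 4.7, "spin": -4.3, "claw": -1}, {"x": 0.22, "y": 0.4, "z": 5.08, "spin": -4.3, "claw": -1}, {"x": 0.22, "y": 0.4, "z": 5.08, "spin": -4.3, "claw": -1}, {"x": 0.22, "y": 0.4, "z": 5.08, "spin": -4.3, "claw": -1}, {"x": 0.22, "y": 0.4, "z": 5.08, "spin": -4.3, "claw": -1}, {"x": 0.22, "y": 0.4, "z": 5.08, "spin": -4.3, "claw": -1}]'

```text
time_s: 24.3
tool_pos: [0.4814, 0.2625, 0.3009]
tcp_rot: [[0.998, 0.0, -0.07], [0.07, -0.0, 0.998], [0.0, -1.0, -0.0]]
wrist_force: [-0.1, -0.7, -0.3]
finger_gap: 1.002
```

```bash
python3 go.py .4805 .2635 .188 4.2
```

```text
t 24.3 tcp [0.4814 0.2625 0.3009] a 4.0 q [ 20.1  16.9  10.6  83.7  -0.  106.1] F [-0.1 -0.7 -0.3] gap 1.002
x -0.018 y 2.259 z 0.020 spin -0.20
```

Call:
move_arm --motion '[{"x": -0.01, "y": 0.4, "z": 0.02, "spin": 0, "claw": -1}, {"x": -0.01, "y": 0.8, "z": 0.02, "spin": 0, "claw": -1}, {"x": -0.01, "y": 1.2, "z": 0.02, "spin": 0, "claw": -1}, {"x": -0.01, "y": 1.6, "z": 0.02, "spin": 0, "claw": -1}, {"x": -0.01, "y": 1.9, "z": 0.02, "spin": 0, "claw": -1}, {"x": -0.01, "y": 2.1, "z": 0.02, "spin": 0, "claw": -1}, {"x": -0.01, "y": 2.26, "z": 0.02, "spin": 0, "claw": -1}, {"x": -0.01, "y": 2.26, "z": 0.02, "spin": 0, "claw": -1}, {"x": -0.01, "y": 2.26, "z": 0.02, "spin": 0, "claw": -1}]'

```text
time_s: 25.2
tool_pos: [0.4809, 0.2646, 0.1883]
tcp_rot: [[0.997, 0.001, -0.071], [0.071, 0.0, 0.997], [0.001, -1.0, 0.0]]
wrist_force: [-0.9, -0.2, 0.1]
finger_gap: 0.999
```

```bash
python3 go.py .4805 .2635 .188 4.2;python3 snap.py scene 280 110 460 250 e3
```

```text
t 25.2 tcp [0.4809 0.2646 0.1883] a 4.09 q [ 20.3  18.3  -4.8  66.8   0.  106.2] F [-0.9 -0.2  0.1] gap 0.999
x -0.009 y 0.005 z -0.022 spin -0.11
```

View pics/e3.png

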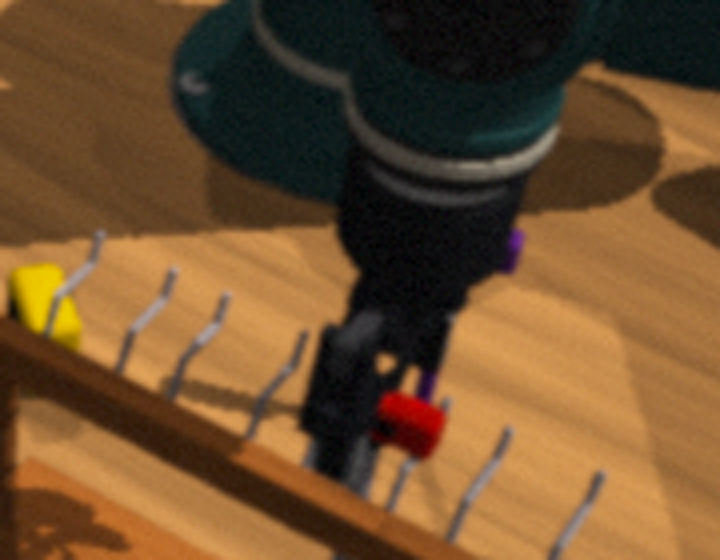

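Call:
move_arm --motion '[{"x": 0, "y": 0, "z": -0.02, "spin": 0, "claw": 1}, {"x": 0, "y": 0, "z": -0.02, "spin": 0, "claw": 1}, {"x": 0, "y": 0, "z": -0.02, "spin": 0, "claw": 1}, {"x": 0, "y": 0, "z": -0.02, "spin": 0, "claw": 1}, {"x": 0, "y": 0, "z": -0.02, "spin": 0, "claw": 1}, {"x": 0, "y": 0, "z": -0.02, "spin": 0, "claw": 1}, {"x": 0, "y": 0, "z": -0.02, "spin": 0, "claw": 1}, {"x": 0, "y": 0, "z": -0.02, "spin": 0, "claw": 1}, {"x": 0, "y": -0.2, "z": 0, "spin": 0, "claw": 1}, {"x": 0, "y": -0.6, "z": 0, "spin": 0, "claw": 1}, {"x": 0, "y": -1.2, "z": 0, "spin": 0, "claw": 1}, {"x": 0, "y": -1.8, "z": 0, "spin": 0, "claw": 1}, {"x": 0, "y": -2.4, "z": 0, "spin": 0, "claw": 1}, {"x": 0, "y": -3, "z": 0, "spin": 0, "claw": 1}, {"x": -0.4, "y": -3.4, "z": 0, "spin": 0, "claw": 1}, {"x": -0.8, "y": -3.4, "z": -0.2, "spin": 0, "claw": 1}, {"x": -0.8, "y": -3.4, "z": -0.8, "spin": 0, "claw": 1}, {"x": -0.8, "y": -3.4, "z": -1.6, "spin": 0, "claw": 1}, {"x": -0.8, "y": -3.4, "z": -2.4, "spin": 0, "claw": 1}, {"x": -0.8, "y": -3.4, "z": -3.2, "spin": 0, "claw": 1}]'

```text
time_s: 27.3
tool_pos: [0.4517, 0.1009, 0.3583]
tcp_rot: [[0.997, 0.0, -0.072], [0.072, -0.0, 0.997], [0.0, -1.0, -0.0]]
wrist_force: [1.2, 0.4, -1.8]
finger_gap: 0.204
```

```bash
python3 cl.py red,blue 2; python3 -c "
from cl import *
print(clip((.4789,-.2325,-.0735),'red',.04),clip((.4789,-.2325,-.0735),'red',0))
print(clip((.4789,-.2325,-.0735),'yellow',0),clip((.4789,-.2325,-.0735),'green',0))"; python3 go.py .446 -.1128 .36 -4.2;  python3 snap.py top 240 140 460 280 e4
```

```text
['scene'] [ 0.4761 -0.2372 -0.0708  0.0391] -0.858
['top'] [ 0.4788 -0.2322 -0.069   0.0377] -0.75
[ 0.44759976 -0.11287854] [ 0.48749176 -0.11581589]
[ 0.48176392 -0.1936053 ] [ 0.47030824 -0.34918411]
t 27.4 tcp [0.4521 0.0988 0.3583] a 3.87 q [ 2.3  8.5  8.1 89.6 -0.1 88.4] F [-0.4 -0.2 -1. ] gap 0.204
x -0.408 y -0.030 z -4.215 spin 8.07
```

View pics/e4.png

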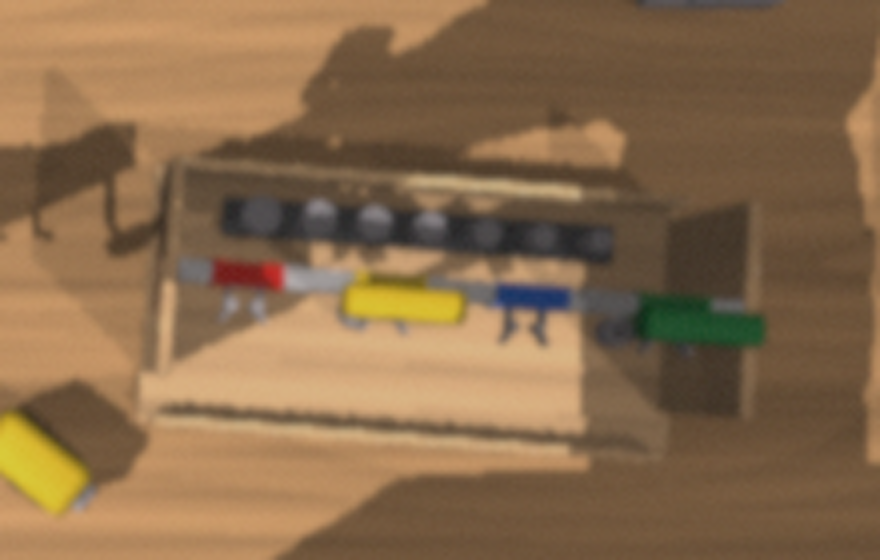

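Call:
move_arm --motion '[{"x": -0.1, "y": 0, "z": -0.8, "spin": 1, "claw": 1}, {"x": -0.2, "y": 0, "z": -1.6, "spin": 3, "claw": 1}, {"x": -0.3, "y": 0, "z": -2.4, "spin": 5, "claw": 1}, {"x": -0.38, "y": 0, "z": -3.2, "spin": 7, "claw": 1}, {"x": -0.38, "y": 0, "z": -3.9, "spin": 8.1, "claw": 1}, {"x": -0.38, "y": 0, "z": -4.2, "spin": 8.1, "claw": 1}, {"x": -0.38, "y": 0, "z": -4.2, "spin": 8.1, "claw": 1}, {"x": -0.38, "y": 0, "z": -4.2, "spin": 8.1, "claw": 1}, {"x": -0.38, "y": 0, "z": -4.2, "spin": 8.1, "claw": 1}, {"x": -0.38, "y": 0, "z": -4.2, "spin": 8.1, "claw": 1}, {"x": -0.38, "y": 0, "z": -4.2, "spin": 8.1, "claw": 1}]'

```text
time_s: 28.6
tool_pos: [0.4482, -0.1078, 0.3579]
tcp_rot: [[0.998, 0.0, 0.069], [-0.069, -0.0, 0.998], [0.0, -1.0, -0.0]]
wrist_force: [0.3, -0.9, -0.7]
finger_gap: 0.2
```

```bash
python3 go.py .4476 -.1129 .171 -4.2; python3 - <<'E'
from chk import *
I=ims(); s,R,a=st(); T=np.array(s['tool_pos'])
overlay(I,wr(T[0],T[1],np.radians(a),T[2]-.141),'f2')
b=cv2.imread('pics/f2_scene.png');p=(proj(I['scene'],[T-[0,0,.08]])[0]*4).astype(int);y0=max(0,p[1]-280);x0=max(0,p[0]-350);cv2.imwrite('pics/f2s.png',b[y0:y0+560,x0:x0+700])
b=cv2.imread('pics/f2_top.png');cv2.imwrite('pics/f2t.png',b[600:1100,1050:1750])
E
```

```text
t 28.6 tcp [ 0.4482 -0.1078  0.3579] a -3.93 q [-23.7   8.3   7.8  89.5   0.   70.3] F [ 0.3 -0.9 -0.7] gap 0.2
x -0.005 y 3.738 z -0.102 spin 0.27
```

View pics/f2s.png

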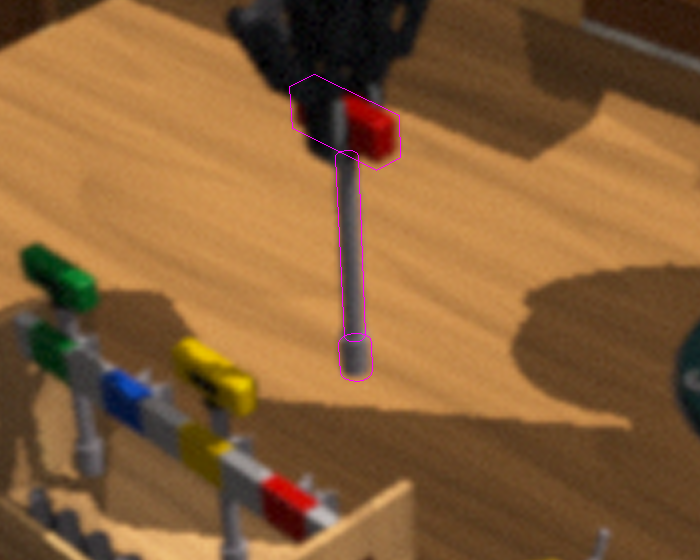

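View pics/f2t.png

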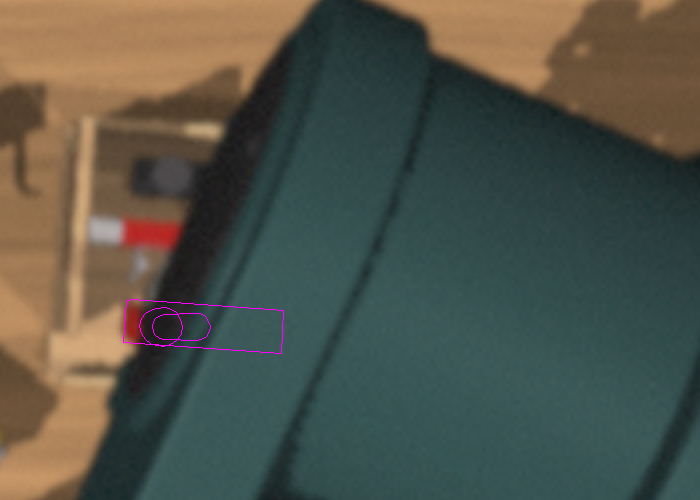

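Call:
move_arm --motion '[{"x": 0, "y": 0.4, "z": -0.1, "spin": 0.2, "claw": 1}, {"x": 0, "y": 1, "z": -0.1, "spin": 0.2, "claw": 1}, {"x": 0, "y": 1.5, "z": -0.1, "spin": 0.2, "claw": 1}, {"x": 0, "y": 2, "z": -0.1, "spin": 0.2, "claw": 1}, {"x": 0, "y": 2.5, "z": -0.1, "spin": 0.2, "claw": 1}, {"x": 0, "y": 3, "z": -0.1, "spin": 0.2, "claw": 1}, {"x": 0, "y": 3.4, "z": -0.1, "spin": 0.2, "claw": 1}, {"x": 0, "y": 3.74, "z": -0.1, "spin": 0.2, "claw": 1}, {"x": 0, "y": 3.74, "z": -0.1, "spin": 0.2, "claw": 1}, {"x": 0, "y": 3.74, "z": -0.1, "spin": 0.2, "claw": 1}]'

```text
time_s: 29.7
tool_pos: [0.4479, -0.1135, 0.1713]
tcp_rot: [[0.997, -0.0, 0.073], [-0.073, 0.0, 0.997], [-0.0, -1.0, 0.0]]
wrist_force: [0.0, 0.8, -1.3]
finger_gap: 0.203
```

```bash
python3 go.py .4875 -.1155 .171 -4.2
```

```text
t 29.7 tcp [ 0.4479 -0.1135  0.1713] a -4.2 q [-24.3  10.6 -18.4  61.    0.   69.9] F [ 0.   0.8 -1.3] gap 0.203
x 0.793 y 0.005 z 0.019 spin 0.00
```

Call:
move_arm --motion '[{"x": 0.15, "y": 0, "z": 0.02, "spin": 0, "claw": 1}, {"x": 0.3, "y": 0, "z": 0.02, "spin": 0, "claw": 1}, {"x": 0.45, "y": 0, "z": 0.02, "spin": 0, "claw": 1}, {"x": 0.54, "y": 0, "z": 0.02, "spin": 0, "claw": 1}, {"x": 0.6, "y": 0, "z": 0.02, "spin": 0, "claw": 1}, {"x": 0.64, "y": 0, "z": 0.02, "spin": 0, "claw": 1}, {"x": 0.64, "y": 0, "z": 0.02, "spin": 0, "claw": 1}, {"x": 0.64, "y": 0, "z": 0.02, "spin": 0, "claw": 1}]'

```text
time_s: 30.5
tool_pos: [0.4791, -0.1152, 0.1704]
tcp_rot: [[0.997, -0.002, 0.074], [-0.074, -0.001, 0.997], [-0.002, -1.0, -0.001]]
wrist_force: [-4.2, -2.9, -4.4]
finger_gap: 0.203
```

```bash
python3 go.py .4875 -.1155 .171 -4.2
```

```text
t 30.5 tcp [ 0.4791 -0.1152  0.1704] a -4.22 q [-23.   13.6 -14.5  62.   -0.1  71.3] F [-4.2 -2.9 -4.4] gap 0.203
x 0.167 y -0.013 z 0.006 spin -0.02
```

Call:
move_arm --motion '[{"x": 0.03, "y": 0, "z": -0.03, "spin": 0, "claw": 1}, {"x": 0.07, "y": 0, "z": -0.03, "spin": 0, "claw": 1}, {"x": 0.11, "y": 0, "z": -0.03, "spin": 0, "claw": 1}, {"x": 0.15, "y": 0, "z": -0.03, "spin": 0, "claw": 1}, {"x": 0.18, "y": 0, "z": -0.03, "spin": 0, "claw": 1}, {"x": 0.18, "y": 0, "z": -0.03, "spin": 0, "claw": 1}, {"x": 0.18, "y": 0, "z": -0.03, "spin": 0, "claw": 1}]'

```text
time_s: 31.2
tool_pos: [0.4877, -0.117, 0.1706]
tcp_rot: [[0.997, -0.002, 0.073], [-0.073, -0.0, 0.997], [-0.002, -1.0, -0.0]]
wrist_force: [-9.5, -1.1, 1.6]
finger_gap: 0.205
```

Call:
move_arm --motion '[{"x": 0.03, "y": 0, "z": 0, "spin": 0, "claw": 1}, {"x": 0.04, "y": 0, "z": 0, "spin": 0, "claw": 1}, {"x": 0.04, "y": 0, "z": 0, "spin": 0, "claw": 1}, {"x": 0.04, "y": 0, "z": 0, "spin": 0, "claw": 1}]'

```text
time_s: 31.6
tool_pos: [0.4881, -0.1169, 0.1706]
tcp_rot: [[0.997, -0.005, 0.074], [-0.074, -0.0, 0.997], [-0.005, -1.0, -0.0]]
wrist_force: [-19.1, 0.4, 10.3]
finger_gap: 0.201
```

Home against the rail. Release, rise, and move well away.

Call:
move_arm --motion '[{"x": -0.02, "y": 0, "z": 0, "spin": 0, "claw": 1}, {"x": -0.03, "y": 0, "z": 0, "spin": 0, "claw": 0.2}, {"x": -0.03, "y": 0, "z": 0, "spin": 0, "claw": -1}, {"x": -0.03, "y": 0, "z": 0, "spin": 0, "claw": -1}, {"x": -0.03, "y": 0, "z": 0, "spin": 0, "claw": -1}, {"x": -0.03, "y": 0, "z": 0, "spin": 0, "claw": -1}, {"x": -0.03, "y": 0, "z": 0, "spin": 0, "claw": -1}, {"x": -0.03, "y": -0.3, "z": 0, "spin": 0, "claw": -1}, {"x": -0.03, "y": -0.8, "z": 0, "spin": 0, "claw": -1}, {"x": -0.03, "y": -1.5, "z": 0, "spin": 0, "claw": -1}, {"x": -0.03, "y": -2.3, "z": 0, "spin": 0, "claw": -1}, {"x": -0.03, "y": -3, "z": 0, "spin": 0, "claw": -1}, {"x": -0.3, "y": -3, "z": 0.8, "spin": 0, "claw": -1}, {"x": -0.9, "y": -3, "z": 1.6, "spin": 0, "claw": -1}, {"x": -1.4, "y": -3, "z": 2.4, "spin": 0, "claw": -1}, {"x": -1.8, "y": -3, "z": 3.2, "spin": 0, "claw": -1}, {"x": -1.8, "y": -3, "z": 4.0, "spin": 0, "claw": -1}, {"x": -1.8, "y": -3, "z": 4.8, "spin": 0, "claw": -1}, {"x": -1.8, "y": -3, "z": 5.6, "spin": 0, "claw": -1}, {"x": -1.8, "y": -3, "z": 5.6, "spin": 0, "claw": -1}]'

```text
time_s: 33.6
tool_pos: [0.4212, 0.1721, 0.3206]
tcp_rot: [[0.998, -0.0, 0.069], [-0.069, 0.001, 0.998], [-0.0, -1.0, 0.001]]
wrist_force: [0.1, -0.7, -0.4]
finger_gap: 0.997
```

```bash
python3 chk.py d3 .4704 -.3493 -.073 .0298 .482 -.193 -.073 .0298 .4878 -.1165 -.073 .0298; python3 go.py; python3 snap.py top 240 130 440 280 x3
```

```text
t 33.7 tcp [0.4213 0.1692 0.3206] a -4.09 q [ 11.6   7.3   0.9  83.6  -0.  105.7] F [0.2 0.4 0.1] gap 0.998
```

View pics/d3s.png

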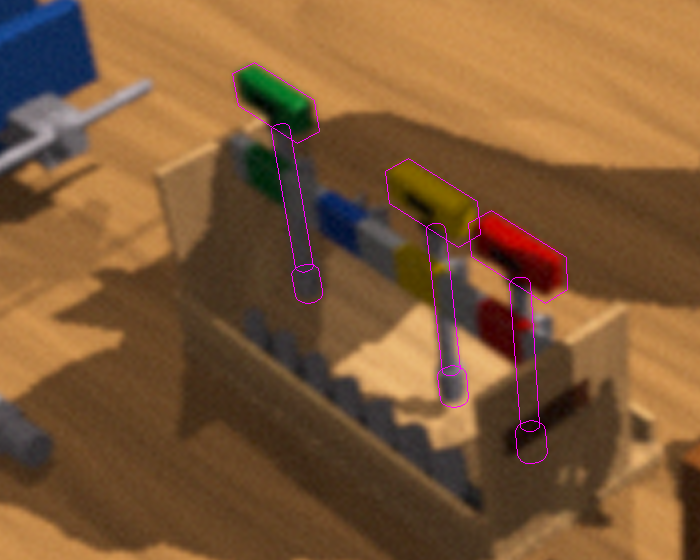

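View pics/d3t.png

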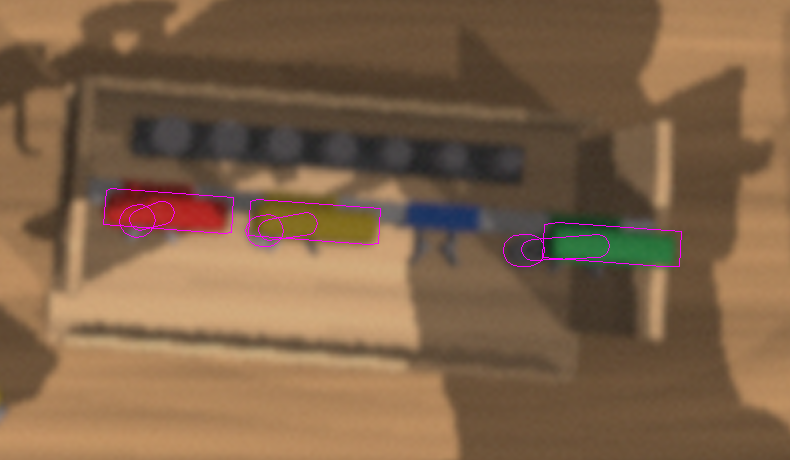

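```bash
python3 - <<'E'
from h import *
for n in("scene","top"):
    cv2.imwrite(f"pics/end_{n}.png",get_image(n)["color"])
E
```

```text
(no output)
```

View pics/end_scene.png

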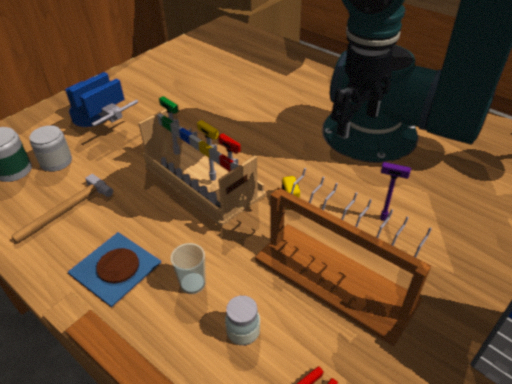

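View pics/end_top.png

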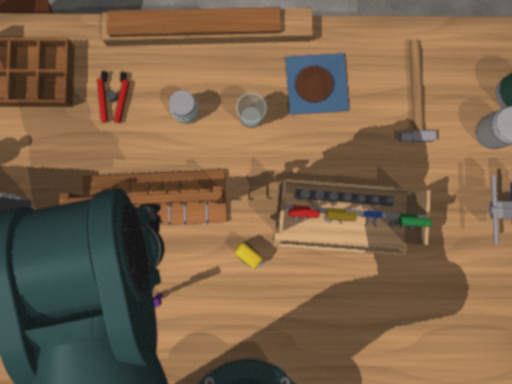

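The hooks are all empty, with red, yellow and green in the carrier. The tumbler at top-view (251,110), the jar at (183,106) and the tape at (249,255) look as they did at the start. I'm handing in.

```bash
python3 -c "
from plant import order
print(order.job_done())"
```

```text
the job is handed in; nothing more can be done
None
```

The red, yellow and green wrenches (no blue one was present) are now in their own clips on the carrier, and I handed the job in at about 34 s. `job_done` reports no verdict, so the result is unconfirmed.

- **Seating:** Each wrench was pressed in until it met a stiff stop, with 16–19 N at the wrist and less than 1 mm of further travel. Those stops put the rail's home line 0–2 mm beyond my first camera estimate in the pressing direction, so I went by the stops.
- **Upright:** After release, overlays in both cameras put every wrench within about 1 pixel (about 2 mm) of its expected place. The one exception was the green foot, about 1.7 pixels off in the top view. That would be about 0.02 rad of tilt, against a limit of 0.10 rad. The red wrench's lower shank is hidden by the end board, so I checked it only from its handle and the press force.
- **Bystanders and carrier:** The tumbler, jar and tape measure look unmoved by eye. Carrier fits before each later placing showed it where it started, and its overlay and the last pictures show it flat.
- **Disagreement:** The two cameras differed by about 5 mm on the carrier's position along the rail. I used the top camera. The sideways forces when entering the yellow and red clips (2–3 N) were taken out with 1–1.5 mm corrections.

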